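Load a fresh paper roll into the counter dispenser

ROBOT

A 6-joint arm with a two-finger parallel gripper is mounted at the origin on the work surface. World frame = base frame: x ahead of the robot, y to its left, z up, the work surface at z = 0. Lengths are in mm, angles in rad, forces in N, time in s.
With the tool pointing down it reaches from about 350 to 775 mm from the base axis. Payload 7.3 kg.
Tool frame: the origin (TCP) lies at the centre of the arm's flange, where the gripper is bolted on; the fingertips stand 178 mm ahead of it and the grasp point (between the pads) lies 159 mm ahead of it; z points along the fingers, y is the direction in which the jaws open and shut (so a half turn about z gives the same grasp; the last joint's range is limited). The gripper opens to 92 mm and grips with 3 to 60 N. Pads are 19 mm wide; open, the fingers measure 130 mm over their backs; the gripper's body (75 mm by 190 mm) begins 47 mm behind the grasp point.
Start: joints at [1.018, 0.342, 1.524, -0, 1.275, -0.146], TCP at [207.707, 482.167, 404.741] pointing down, gripper open.
Joint ranges: [-2.53, 2.53], [-0.77, 2.02], [0.04, 2.7], [-1, 4.14], [0.28, 2.66], [-3.11, 3.11]. Speed limits (rad/s): [2.57, 2.57, 3.14, 3.14, 3.14, 3.14].

INTERFACE

Orientations are given as [roll, pitch, yaw] about the fixed x, y, z axes, in that order (R = Rz(yaw) Ry(pitch) Rx(roll)).
In Python, from plant import get_obs, capture, close_job gives the robot as it stands. The module is installed in compiled form; this text tells all that it offers.
- The arm moves only by the shell command python3 -m pendant 'ROWS'. ROWS is JSON, a list of rows, each a list of 3 entries, a list of its own where there are three numbers: the shift along the tool's x, y, z in m, then the turn, a rotation vector about the tool's x, y, z in rad, then the finger opening in m, from 0 to 0.0918. In form: [[[tx, ty, tz], [wx, wy, wz], fingers], ...]. A call has 1 to 10 rows; each row is the pose to reach, as a shift and turn from the pose commanded when the call began, along the tool's axes at that moment; what a row does not reach only later rows make up. A row lasts 1/12 s, in which the tool goes at most 41.7 mm and 7.16 degrees, less where a joint would pass 70% of its speed; a pose out of reach is approached as far as the arm can. A call with a gripper value outside its range is refused whole. The fingers move at their own pace and stop on an object; the grip force is fixed at half the most. Time passes only in rows, so rows that repeat a pose let the fingers close. It gives the time, the measured TCP pose, the force and the opening at its end, in the units of the state.
- get_obs(): the state, without advancing time (a new reading comes with each control period).
- capture(name): name is "scene" or "side" or "wrist"; returns a dict with "color" (384x512x3 uint8, red, green, blue), "mtx" (3x3 intrinsics, pixels), "dist" ([k1, k2, p1, p2, k3] as OpenCV has them; the pictures are not rectified), "rvec" (rotation vector, rad) and "tvec" (3), from world to camera coordinates, as OpenCV has them. Camera axes: x right, y down, z forward; pixel columns grow to the right and rows downward; lengths in mm; the calibration is good to about 2 mm. A picture is of the moment at which its call begins. There is no depth.
- close_job(): hands the job in, once; it reports no verdict.
The state is a dict: "time": time; "joint_positions": joint angles; "dq": joint speeds; "tau": joint torques, N m; "tool_pos": TCP position; "tcp_rot": TCP orientation; "contact_force": force on the tool from outside, world axes, zero at the start; "moment": the same for the moment, N m; "grip_width": finger opening in mm.
Only numpy, scipy, OpenCV 4.12 (cv2) and the standard library are available. Lean on these libraries where they do the work, as an engineer would, in place of code of your own. Each camera call takes 0.05 s, during which the arm holds its last target. There are 200 camera calls.

TASK

Load the dispenser: take the longer of the two paper rolls from the wooden board, press it gently down between the dispenser's two spring clips until the pins at its ends snap into the windows of both clips and it sits fully home, and let go of it. Then swing the tear-off bar over, push it lightly down until it rests on the roll, and leave it there. Leave everything else where it stands.

Things in the scene. Friction and masses are not known exactly. Their poses are not given: they have to be found in the camera images.
- roll_mid (a point): Centre of the fresh roll, the longer of two white paper rolls (0.26 kg, within 20 %): paper 60 mm in diameter, 130 mm long, grey plug in each end. Local y runs along its axis (both ways round are the same). It starts lying level on two 21 mm high battens of the board, axis 48.5 mm above the counter. The battens lie under it (within 20 mm of its middle plane), so both long sides are free.
- roll_pin (a point): Tip of the pin at the roll's +y end, 74 mm from the roll's centre. Each end plug: a 3 mm thick flange 34 mm in diameter (136 mm flange to flange), then a pin 12 mm in diameter and 6 mm long (148 mm tip to tip), its last 2 mm chamfered down to 8 mm.
- short_roll_mid (a point): Centre of the other roll on the board: same diameter, plugs and axes, but only 80 mm of paper (98 mm over the pin tips). It does not fit; leave it. The two lie parallel, 110 mm apart from axis to axis (50 mm of free space between), and may have changed places.
- board: Wooden board under the two rolls, 210 x 170 mm, 12 mm thick, fixed. Origin at the centre of its underside, on the counter; the rolls lie along its y at x = +55 and -55 mm.
- dispenser: Black counter-top roll dispenser, fixed. Origin at the centre of its underside, on the counter; x points to its back, where the tear-off bar is hinged, y is the roll's axis, z up. Base plate 150 x 220 mm, top 14 mm up. A spring-steel clip, 34 mm wide and 3 mm thick, stands at each side, inner faces at y = +69 and -69 mm. Plates that carry the bar's hinge stand at the back corners, y = 102 to 106 mm.
- seat (a point): Nominal centre of a roll that is home: 80 mm above the dispenser's underside, in its middle. The clips are screwed on in slots: the true height of the home roll is anywhere from 8 mm below to 8 mm above this point and is not in the readings; it must be felt. Home, the pins rest on the lower edges of the clips' windows and can shift 1 mm along y, 3 mm along x, 1.5 mm up.
- lip_left (a point): Nominal top of the left (+y) clip's flared lip, inner edge: 26 mm above the seat, 76 mm to the side (it shares the unknown height of the clips). Each clip, going up: hinge foot 62 mm below home, blade, window 18 mm wide and 13.5 mm high, 4 mm of blade, lip flared outward at 25 degrees for 15 mm. A roll's pin tips (74 mm to the side) meet the lips some 26 mm above home.
- lip_right (a point): The same at the right (-y) clip. On the way down the pins spread both clips; the push needed grows to some 6 to 16 N in the first 12 mm, stays at some 4 to 10 N, then drops when the clips snap back over the pins 2 to 4 mm above home and pull the roll down; the windows' edges then stop it hard. More than 18 N on either clip bends it.
- clip_left (a joint): Angle of the left (+y) clip: 0 relaxed, also with a roll home; positive when spread outward, about 0.08 just before a roll snaps in. Spring 5 N m/rad.
- clip_right (a joint): The same for the right (-y) clip.
- tear_bar (a joint): Angle of the tear-off bar: 0 when it lies on a roll at the nominal seat (-0.15 to +0.15 on a home roll, by its true height), positive when raised. Starts at 1.75 to 2.05, leaning back out of the roll's way. The hinge is stiff: the bar stays where it is left and takes about 1 to 4 N at the rod to move.
- bar_hinge (a point): Middle of the tear-off bar's hinge line, on the dispenser at x = 55 mm, z = 85 mm; the line runs along the dispenser's y, and the rod swings on a radius of 65 mm about it.
- tear_bar_mid (a point): Middle of the tear-off bar's rod: steel, 10 mm in diameter, 188 mm long along the dispenser's y, a thin 19 mm wide blade on its free edge, on two arms at y = +98 and -98 mm. Lowered, it lies on top of the roll at the dispenser's x = -3 mm, 35 mm above the roll's axis (115 mm above the counter, nominal). More than 20 N on the roll dents the paper. Its frame turns with the bar.
- shaker: Aluminium sugar shaker, 60 mm in diameter, 124 mm tall, standing beyond the board and the dispenser. Origin under its centre.
- jar: Bystander, leave it: glass jar with a steel lid, 72 mm in diameter, 85 mm tall, at the front of the counter. Origin under its centre.
- tongs: Bystander, leave it: steel serving tongs, about 270 x 55 mm, lying flat at the front of the counter. Origin at their middle, on the counter.
Mind the look-alikes: they are no part of the job. What is shaped like the part that bears roll_mid but pink or yellow is not meant.

How it is judged (in metres and radians):
On the way, in this order (a step that is already met when the one before it is completed fails the run):
1. the long roll is snapped between both clips and fully home (value of joint each of clip_left, clip_right below 0.03 rad and x of roll_mid in the frame of dispenser between -0.006 and 0.006 m and y of roll_mid in the frame of dispenser between -0.005 and 0.005 m and z of roll_mid in the frame of dispenser between 0.07 and 0.091 m and angle between the y axis of roll_mid and the y axis of dispenser, either way round below 0.05 rad), for 0.2 s.
2. the tear-off bar is pressed down onto the roll (contact force between tear_bar and roll above 0.3 N and distance between tear_bar_mid and roll_mid below 0.039 m), for 0.05 s.
At the end, for the whole second after the job is handed in: Long roll home in both clips: centre within 6 mm (x) and 5 mm (y) of the dispenser's middle, axis 70 to 91 mm up and within 0.05 rad of its y, clips relaxed (under 0.03 rad), at rest; the tear-off bar has been pressed onto the roll and lies on it (rod within 39 mm of the roll's centre) (all of step 1 and distance between tear_bar_mid and roll_mid below 0.039 m and linear speed of roll below 0.02 m/s); the robot touches nothing.
It fails at once if the roll presses on one of the clips with more than 18 N (contact force between roll and clip_left above 18 N or contact force between roll and clip_right above 18 N).
It fails at once if the tear-off bar is pressed on the roll with more than 20 N (contact force between roll and tear_bar above 20 N).
It fails at once if the short roll is moved more than 25 mm (distance of short_roll_mid from where it was at the start of the episode above 0.025 m).
It fails at once if a bystander (shaker, jar or tongs) is moved more than 25 mm (distance of any of shaker, jar, tongs from where it was at the start of the episode above 0.025 m).
It fails at once if the roll is dropped or rammed into the dispenser (faster than 0.8 m/s within 60 mm of its seat) (distance between roll_mid and seat below 0.06 m and linear speed of roll above 0.8 m/s).
It also fails if it takes over 72 s, if anything falls off the work surface, if the arm or the gripper's body presses on something with over 40 N, if the wrist force passes 120 N, or if a joint passes its speed limit or range.

## Working session

There is one attempt and no reset: what is moved stays moved. The work goes in short steps, Python scripts to look and compute and a shell command to move; the robot and the scene stay as the last step left them, time stands still between calls to the robot, and variables do not carry over. Pictures are saved under pics/ and viewed, about 8 in all and at most 12, crops included, and the job is handed in when it is done.

```bash
mkdir -p pics; python3 - <<'E'
from plant import get_obs, capture
import cv2,pickle
o=get_obs();print(o)
d={n:capture(n) for n in("scene","side","wrist")}
pickle.dump(d,open('c0.pkl','wb'))
for n in d: cv2.imwrite(f'pics/{n}0.png',cv2.resize(d[n]['color'][:,:,::-1],(800,600),interpolation=cv2.INTER_CUBIC)); print(n,d[n]['mtx'],d[n]['dist'],d[n]['rvec'],d[n]['tvec'])
E
```

```text
{'time': 0.0, 'joint_positions': array([ 1.01799841e+00,  3.42775434e-01,  1.52502214e+00,  2.87157048e-05,
        1.27541055e+00, -1.45962429e-01]), 'dq': array([ 0.00098393, -0.00105819,  0.00011453,  0.00113473, -0.00084469,
       -0.00024356]), 'tau': array([ 1.46660997e-03, -4.31223929e+01, -2.44227755e+01,  7.19343452e-02,
        5.56252396e-02, -1.28746851e-04]), 'tool_pos': array([207.63485355, 482.0558753 , 404.01559586]), 'tcp_rot': array([-3.13999836e+00, -2.62127738e-04,  2.73474857e+00]), 'contact_force': array([-0.51677211,  0.90324547, -0.32578634]), 'moment': array([ 0.01539091, -0.01969818,  0.01017183]), 'grip_width': 91.6750843747352}
scene [[352.71829487   0.         255.04387866]
 [  0.         352.71829487 185.94265142]
 [  0.           0.           1.        ]] [0.03789446 0.         0.         0.         0.        ] [ 2.04917066  1.2198246  -0.52384937] [-266.00620024 -219.51174577 1332.86902811]
side [[494.75105491   0.         244.67466585]
 [  0.         494.75105491 189.76002408]
 [  0.           0.           1.        ]] [-0.22119071  0.          0.          0.          0.        ] [ 2.22168288 -0.84367988  0.36423185] [-341.37894051  291.47887161 1109.59405656]
wrist [[322.68510566   0.         256.07951424]
 [  0.         322.68510566 188.71222997]
 [  0.           0.           1.        ]] [-0.04698268  0.          0.          0.          0.        ] [-2.3988316  -1.57886649 -0.24442682] [-523.98938112  -37.60397059  391.6060258 ]
```

View pics/scene0.png

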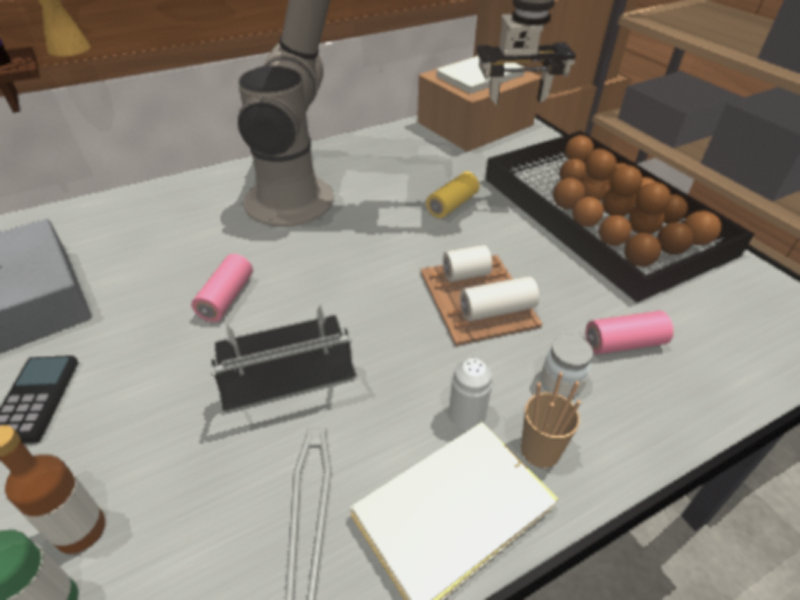

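View pics/side0.png

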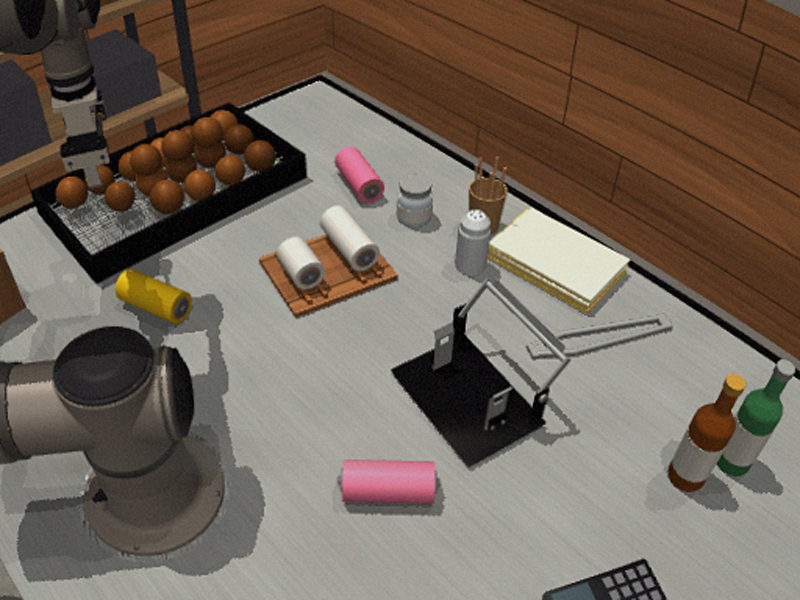

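The scene view shows two white rolls on the board: the one at (500,298) is clearly longer than the one at (468,263). The pink (222,287), (630,332) and yellow (453,195) ones are look-alikes. The dispenser is at (285,360), with its bar leaning away from the robot.

```bash
cat > h.py <<'E'
import numpy as np,cv2
def cam(c):
    R,_=cv2.Rodrigues(np.array(c['rvec'],float)); t=np.array(c['tvec'],float).ravel(); return R,t,-R.T@t
def rays(c,px):
    R,t,C=cam(c); n=cv2.undistortPoints(np.array(px,float).reshape(-1,1,2),np.array(c['mtx']),np.array(c['dist'])).reshape(-1,2)
    d=np.c_[n,np.ones(len(n))]@R; return C,d/np.linalg.norm(d,axis=1)[:,None]
def plane(c,px,z):
    C,d=rays(c,px); return C+d*((z-C[2])/d[:,2])[:,None]
def proj(c,P):
    return cv2.projectPoints(np.array(P,float).reshape(-1,1,3),np.array(c['rvec'],float),np.array(c['tvec'],float),np.array(c['mtx']),np.array(c['dist']))[0].reshape(-1,2)
def tri(c1,p1,c2,p2):
    C1,d1=rays(c1,p1);C2,d2=rays(c2,p2);out=[]
    for a,b in zip(d1,d2):
        A=np.eye(3)-np.outer(a,a);B=np.eye(3)-np.outer(b,b);X=np.linalg.solve(A+B,A@C1+B@C2);out.append(X)
    return np.array(out)
def toolcam(c,o):
    from scipy.spatial.transform import Rotation as Ro
    R,t,C=cam(c);T=Ro.from_euler('xyz',o['tcp_rot']).as_matrix()
    return T.T@(C-o['tool_pos']),T.T@R.T
E
python3 - <<'E'
import pickle,numpy as np,cv2
from h import *
from plant import get_obs
d=pickle.load(open('c0.pkl','rb'));o=get_obs();np.set_printoptions(precision=3,suppress=True)
print(toolcam(d['wrist'],o))
k=.64
S,D=d['scene'],d['side']
print('long ends side (top of paper mid)',plane(D,np.array([[335,218],[362,252]])*k,70))
print('base corners side z14',plane(D,np.array([[393,372],[472,465],[545,420]])*k,14))
print('base corners scene',plane(S,np.array([[225,408],[354,377]])*k,14))
print('board side z12',plane(D,np.array([[261,265],[298,313],[396,275]])*k,12))
print('lips',tri(S,np.array([[228,315],[319,310]])*k,D,np.array([[500,393],[445,325]])*k))
print('shaker,jar',plane(D,np.array([[472,272],[415,222]])*k,0))
for n in('scene','side'):
    im=d[n]['color'];hsv=cv2.cvtColor(im,cv2.COLOR_RGB2HSV)
    x0,x1,y0,y1=(270,350,150,205) if n=='scene' else (175,245,130,190)
    m=np.zeros(im.shape[:2],np.uint8);m[y0:y1,x0:x1]=((hsv[...,1]<40)&(hsv[...,2]>165))[y0:y1,x0:x1]*255
    for c in cv2.findContours(m,cv2.RETR_EXTERNAL,cv2.CHAIN_APPROX_NONE)[0]:
        if cv2.contourArea(c)>60: print(n,cv2.contourArea(c),cv2.minAreaRect(c))
a=cv2.resize(S['color'][140:230,260:360,::-1],(600,540),interpolation=cv2.INTER_CUBIC);cv2.imwrite('pics/crop.png',a)
E
```

```text
(array([83.506, -0.246, 20.701]), array([[-0.   , -0.952, -0.305],
       [ 1.   ,  0.   , -0.001],
       [ 0.001, -0.305,  0.952]]))
long ends side (top of paper mid) [[559.947 249.851  70.   ]
 [534.522 141.67   70.   ]]
base corners side z14 [[ 419.505  -68.981   14.   ]
 [ 385.601 -281.258   14.   ]
 [ 531.47  -301.111   14.   ]]
base corners scene [[ 530.099 -299.274   14.   ]
 [ 572.037  -93.602   14.   ]]
board side z12 [[409.968 290.549  12.   ]
 [385.854 143.215  12.   ]
 [582.48  101.611  12.   ]]
lips [[ 446.378 -255.743  120.376]
 [ 489.511 -111.817  109.927]]
shaker,jar [[705.404  22.19    0.   ]
 [727.351 202.18    0.   ]]
scene 114.0 ((275.0, 192.5), (10.0, 23.0), 0.0)
scene 2461.0 ((309.5, 177.0), (54.0, 79.0), 90.0)
side 331.0 ((189.5384521484375, 161.8076934814453), (23.574756622314453, 17.750404357910156), 56.30992889404297)
side 514.0 ((223.36927795410156, 146.5286407470703), (42.51747512817383, 20.196550369262695), 51.07245635986328)
```

View pics/crop.png

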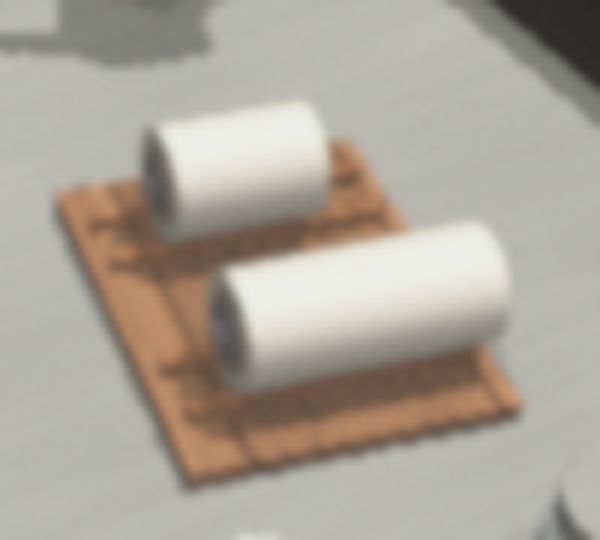

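Crop confirms it: the white roll at crop (360,305) is the long one, with the farther axis from the robot, and the short one is at (235,165). Moving the wrist camera over it.

```bash
python3 -m pendant '[[[-0.02,-0.006,0],[0,0,0.06],0.0918],[[-0.06,-0.018,0],[0,0,0.18],0.0918],[[-0.1,-0.03,0],[0,0,0.3],0.0918],[[-0.14,-0.042,0],[0,0,0.42],0.0918],[[-0.18,-0.054,0],[0,0,0.54],0.0918],[[-0.22,-0.066,0],[0,0,0.66],0.0918],[[-0.26,-0.078,0],[0,0,0.78],0.0918],[[-0.3,-0.09,0],[0,0,0.9],0.0918],[[-0.34,-0.103,0],[0,0,1.02],0.0918],[[-0.37,-0.112,0],[0,0,1.12],0.0918]]'; python3 -m pendant '[[[-0.025,-0.03,0],[0,0,0.12],0.0918],[[-0.025,-0.045,0],[0,0,0.245],0.0918],[[-0.025,-0.045,0],[0,0,0.245],0.0918],[[-0.025,-0.045,0],[0,0,0.245],0.0918]]'
python3 - <<'E'
from plant import get_obs,capture
import cv2,pickle
o=get_obs();print(o['joint_positions'],o['tool_pos'],o['tcp_rot'],o['contact_force'])
c=capture('wrist');pickle.dump((c,get_obs()),open('c1.pkl','wb'));cv2.imwrite('pics/w1.png',cv2.resize(c['color'][:,:,::-1],(800,600),interpolation=cv2.INTER_CUBIC))
E
```

```text
time: 0.98
tool_pos: [505.1, 230.5, 404.4]
tcp_rot: [3.142, 0.0, 1.607]
contact_force: [0.6, 0.6, -0.2]
grip_width: 92.0
time: 1.32
tool_pos: [459.3, 205.8, 404.9]
tcp_rot: [3.141, -0.0, 1.372]
contact_force: [-0.3, 0.8, 0.3]
grip_width: 91.8
[2.68897859e-01 3.02125473e-01 1.58192994e+00 1.82654192e-04
 1.25705781e+00 4.67356264e-01] [459.30300975 205.84409228 404.87643658] [ 3.14124293e+00 -3.71126073e-04  1.37228166e+00] [-0.33606756  0.75277804  0.2707606 ]
```

View pics/w1.png

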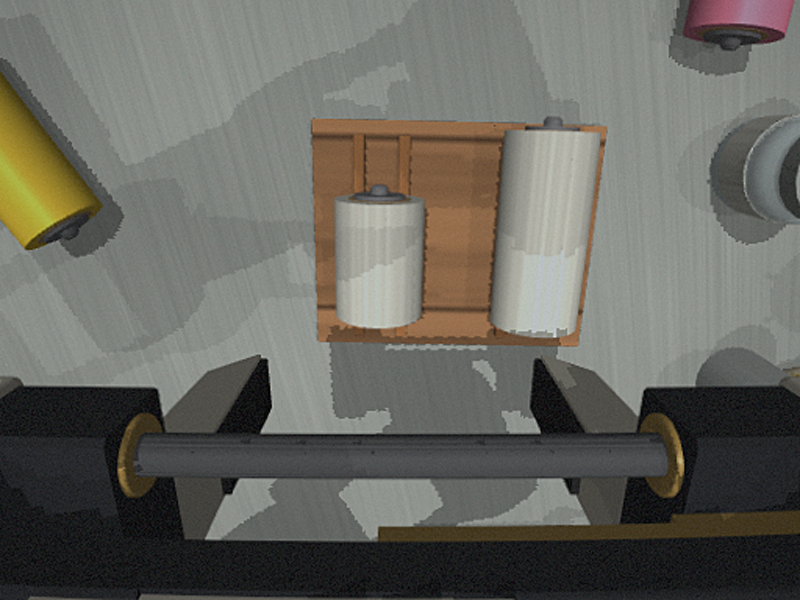

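The wrist view shows the long roll at (545,230), with its far pin tip at (552,120), and the short roll at (380,255); the free sides are visible.

```bash
python3 - <<'E'
import pickle,numpy as np,cv2
from h import *
np.set_printoptions(precision=3,suppress=True)
c,o=pickle.load(open('c1.pkl','rb'));im=c['color'];hsv=cv2.cvtColor(im,cv2.COLOR_RGB2HSV)
m=((hsv[...,1]<35)&(hsv[...,2]>100)).astype(np.uint8)*255
def edges(y,x0,x1):
    r=im[y].astype(float).mean(1) ; s=hsv[y,:,1].astype(int)
    ok=[x for x in range(x0,x1) if s[x]<60]; return ok
L=[];Rr=[]
for y in range(95,200,5):
    row=hsv[y,:,1].astype(int); mid=int(345+ (550-545)*0)
    x=mid
    while row[x]<60:x-=1
    l=x+.5;x=mid
    while row[x]<60 and x<390:x+=1
    L.append((l,y));Rr.append((x-.5,y))
print(np.array(L).T);print(np.array(Rr).T)
def nplane(P):
    C,d=rays(c,P);n=np.linalg.svd(d)[2][2];return C,n if n[0]>0 else -n
L=[p for p in L if p[0]>300 and p[0]<326];Rr=[p for p in Rr if 368<p[0]<388]
C,n1=nplane(L);_,n2=nplane(Rr)
n=n1+n2;n/=np.linalg.norm(n)
# line n.(X-C)=0, z=48.5
u=np.array([-n[1],n[0],0]);u/=np.linalg.norm(u[:2]);u*=np.sign(u[1])
p0=C.copy();p0[2]=48.5;a=n[:2]@n[:2];p0[:2]-=n[:2]*(n@(p0-C))/a
print('axis dir',u,'ang',np.arctan2(u[0],u[1]),'half-angle dist check',30/np.sin(.5*np.arccos(n1@n2)),np.linalg.norm(np.cross(p0-C,u)))
pin=plane(c,[[552*.64,120*.64]],48.5)[0];rim=plane(c,[[535*.64,334*.64]],78.5)[0]
sp=(pin-p0)@u;sr=(rim-p0)@u
print('centers',p0+u*(sp-74),p0+u*(sr+65))
bc=plane(c,np.array([[313,119],[606,127],[578,346],[318,341]])*.64,12);print('board',bc,bc.mean(0))
E
```

```text
[[321.5 321.5 320.5 320.5 319.5 319.5 319.5 318.5 318.5 318.5 317.5 317.5
  316.5 316.5 316.5 315.5 315.5 314.5 314.5 314.5 313.5]
 [ 95.  100.  105.  110.  115.  120.  125.  130.  135.  140.  145.  150.
  155.  160.  165.  170.  175.  180.  185.  190.  195. ]]
[[383.5 382.5 381.5 381.5 380.5 380.5 379.5 378.5 378.5 377.5 376.5 376.5
  375.5 374.5 374.5 373.5 372.5 372.5 371.5 370.5 370.5]
 [ 95.  100.  105.  110.  115.  120.  125.  130.  135.  140.  145.  150.
  155.  160.  165.  170.  175.  180.  185.  190.  195. ]]
axis dir [0.218 0.976 0.   ] ang 0.21998662119697437 half-angle dist check 349.45653643416125 349.4101504420587
centers [555.717 204.806  48.5  ] [556.782 209.571  48.5  ]
board [[417.352 309.454  12.   ]
 [619.552 264.047  12.   ]
 [583.882  99.5    12.   ]
 [379.666 145.257  12.   ]] [500.113 204.565  12.   ]
```

```bash
python3 -m pendant '[[[-0.02,0.005,0],[0,0,0],0.0918],[[-0.06,0.015,0],[0,0,0],0.0918],[[-0.1,0.025,0],[0,0,0],0.0918],[[-0.14,0.035,0],[0,0,0],0.0918],[[-0.18,0.045,0],[0,0,0],0.0918],[[-0.22,0.055,0],[0,0,0],0.0918],[[-0.26,0.065,0],[0,0,0],0.0918],[[-0.3,0.075,0],[0,0,0],0.0918],[[-0.34,0.085,0],[0,0,0],0.0918],[[-0.36,0.09,0],[0,0,0],0.0918]]'; python3 -m pendant '[[[-0.01,0,0],[0,0,0],0.0918],[[-0.01,0,0],[0,0,0],0.0918],[[-0.01,0,0],[0,0,0],0.0918]]'
python3 - <<'E'
from plant import get_obs,capture
import cv2,pickle
c=capture('wrist');pickle.dump((c,get_obs()),open('c2.pkl','wb'));cv2.imwrite('pics/w2.png',cv2.resize(c['color'][:,:,::-1],(800,600),interpolation=cv2.INTER_CUBIC))
E
```

```text
time: 2.2
tool_pos: [476.4, -168.6, 405.0]
tcp_rot: [3.14, 0.002, 1.371]
contact_force: [0.8, 0.4, 0.5]
grip_width: 91.7
time: 2.45
tool_pos: [473.9, -173.9, 404.6]
tcp_rot: [-3.141, -0.001, 1.371]
contact_force: [0.2, 0.0, 0.0]
grip_width: 92.0
```

View pics/w2.png

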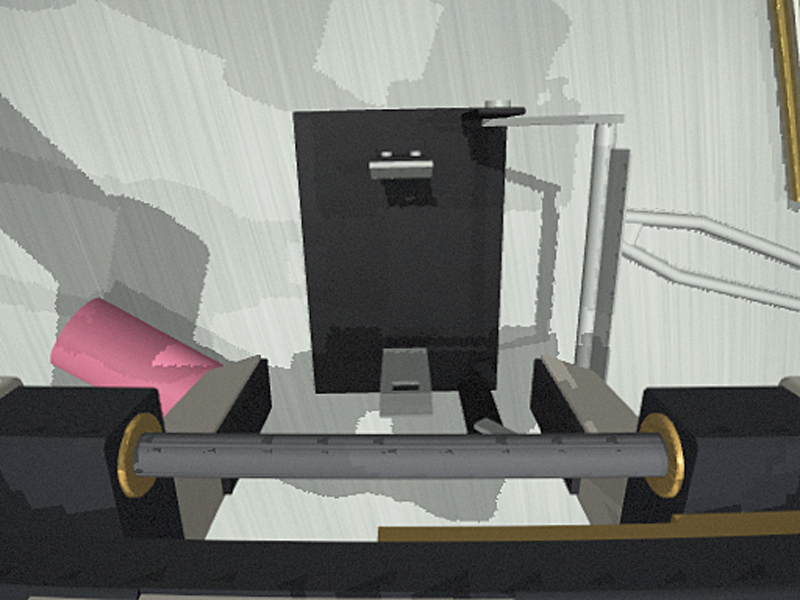

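The dispenser's plate corners are at (294,112), (314,393), (497,391), clip lips at (401,163) and (406,413), and the bar rod at about (597,240). Now fitting its edges.

```bash
python3 - <<'E'
import pickle,numpy as np,cv2
from h import *
np.set_printoptions(precision=3,suppress=True)
c,o=pickle.load(open('c2.pkl','rb'));g=cv2.cvtColor(c['color'],cv2.COLOR_RGB2GRAY).astype(float)
def cross(line,fwd):
    # subpixel crossing bright->dark at 85
    for i in range(len(line)-1):
        if line[i]>=85>line[i+1]: return i+(line[i]-85)/(line[i]-line[i+1])
    return None
k=.64;P={'L':[],'R':[],'T':[],'B':[]}
for y in range(85,240,5):
    x0=int(165);P['L'].append((x0+cross(g[y,x0:240],1),y))
for y in range(150,205,4):   # right edge: dark->bright
    s=g[y,345:290:-1];v=cross(s,1)
    if v is not None:P['R'].append((345-v,y))
for x in range(200,290,5):
    P['T'].append((x,55+cross(g[55:100,x],1)))
for x in list(range(206,238,4))+list(range(282,292,3)):
    v=cross(g[262:235:-1,x],1)
    if v is not None:P['B'].append((x,262-v))
W={}
for n in P:
    w=plane(c,P[n],14)[:,:2]
    for _ in range(3):
        m=w.mean(0);d=np.linalg.svd(w-m)[2][0];r=(w-m)@[-d[1],d[0]];w=w[abs(r)<max(1.5,1.5*r.std())]
    W[n]=(m,d);print(n,len(w),m,d,'ang',np.arctan(d[0]/d[1]) if n in'LR' else np.arctan(-d[1]/d[0]),r.std())
th=np.mean([np.arctan(W[n][1][0]/W[n][1][1]) for n in 'LR']+[np.arctan(-W[n][1][1]/W[n][1][0]) for n in 'TB'])
th=np.arctan(W['L'][1][0]/W['L'][1][1])
ex=np.array([np.cos(th),-np.sin(th)]);ey=np.array([np.sin(th),np.cos(th)])
f={n:W[n][0]@(ex if n in'LR' else ey) for n in W}
print('yaw',-th,'widths',f['R']-f['L'],f['T']-f['B'],'centre',ex*(f['L']+75)+ey*(f['T']+f['B'])/2, ex*(f['L']+f['R'])/2+ey*(f['T']+f['B'])/2)
ctr=ex*(f['L']+75)+ey*(f['T']+f['B'])/2
for z in(98,106,114):
    q=plane(c,np.array([[371,163],[432,160],[382,416],[431,415]])*k,z)[:,:2]-ctr;print(z,np.c_[q@ex,q@ey])
for z in(120,128,136):
    q=plane(c,np.array([[605,126],[590,330]])*k,z)[:,:2]-ctr;print('rod',z,np.c_[q@ex,q@ey])
E
```

```text
L 30 [ 402.222 -158.826] [-0.178 -0.984] ang 0.17873857889114292 0.16025728314003593
R 14 [ 543.915 -208.415] [-0.175 -0.985] ang 0.17571666785052747 0.1238929150174266
T 18 [478.679 -73.172] [ 0.984 -0.177] ang 0.17810882518974974 0.1468647037068351
B 12 [ 432.063 -287.148] [ 0.984 -0.177] ang 0.1777328800536732 0.14800092437348222
yaw -0.17873857889114292 widths 148.25154684231836 218.85551150519188 centre [ 473.975 -183.521] [ 473.115 -183.366]
98 [[-16.957  77.508]
 [ 16.681  78.408]
 [-15.993 -81.243]
 [ 15.724 -81.179]]
106 [[-16.497  77.923]
 [ 16.202  78.799]
 [-15.559 -76.388]
 [ 15.271 -76.325]]
114 [[-16.036  78.339]
 [ 15.722  79.189]
 [-15.125 -71.533]
 [ 14.818 -71.472]]
rod 120 [[102.501  94.813]
 [104.733 -15.292]]
rod 128 [[ 99.382  94.739]
 [101.546 -12.03 ]]
rod 136 [[96.262 94.665]
 [98.358 -8.768]]
```

```bash
python3 -m pendant '[[[0.02,0,0],[0,0,0.02],0.0918],[[0.06,0,0],[0,0,0.02],0.0918],[[0.1,0.001,0],[0,0,0.02],0.0918],[[0.14,0.002,0],[0,0,0.02],0.0918],[[0.18,0.002,0],[0,0,0.02],0.0918],[[0.22,0.003,0],[0,0,0.02],0.0918],[[0.26,0.003,0],[0,0,0.02],0.0918],[[0.3,0.004,0],[0,0,0.02],0.0918],[[0.34,0.005,0],[0,0,0.02],0.0918],[[0.375,0.005,0],[0,0,0.02],0.0918]]'; python3 -m pendant '[[[0.015,0,0.02],[0,0,0],0.0918],[[0.015,0,0.05],[0,0,0],0.0918],[[0.015,0,0.08],[0,0,0],0.0918],[[0.015,0,0.1],[0,0,0],0.0918],[[0.015,0,0.1],[0,0,0],0.0918],[[0.015,0,0.1],[0,0,0],0.0918]]'
python3 - <<'E'
from plant import get_obs,capture
import cv2,pickle
c=capture('wrist');pickle.dump((c,get_obs()),open('c3.pkl','wb'));cv2.imwrite('pics/w3.png',cv2.resize(c['color'][:,:,::-1],(800,600),interpolation=cv2.INTER_CUBIC))
E
```

```text
time: 3.33
tool_pos: [552.3, 196.5, 405.1]
tcp_rot: [3.141, -0.001, 1.354]
contact_force: [0.6, -0.4, 0.3]
grip_width: 91.9
time: 3.83
tool_pos: [555.9, 208.1, 304.5]
tcp_rot: [-3.14, 0.001, 1.352]
contact_force: [-0.2, 0.4, 0.1]
grip_width: 91.9
```

View pics/w3.png

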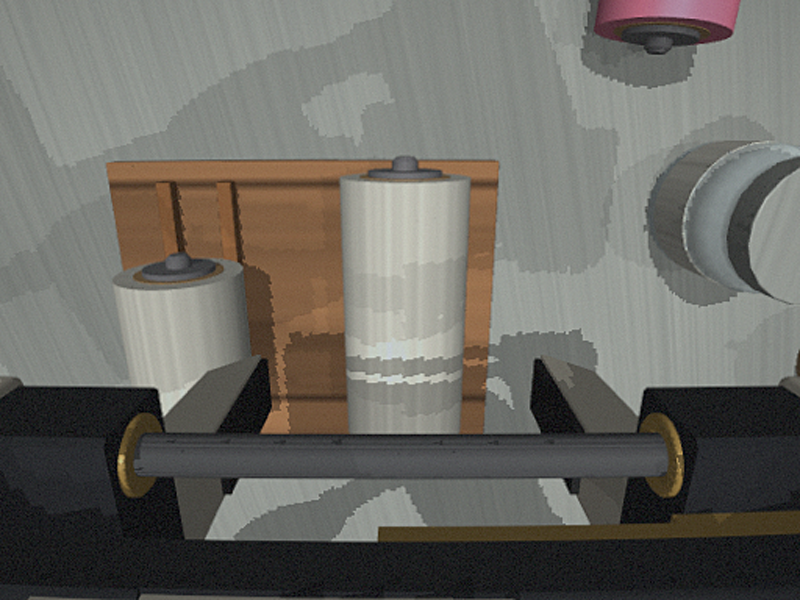

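The roll is centred between the fingers, with its pin tip at (405,157) and the flange centre near (405,172).

```bash
python3 - <<'E'
import pickle,numpy as np
from h import *
from scipy.spatial.transform import Rotation as Ro
np.set_printoptions(precision=2,suppress=True)
c,o=pickle.load(open('c3.pkl','rb'))
T=Ro.from_euler('xyz',o['tcp_rot']).as_matrix()
for px,z in (([405,157],48.5),([405,171],63),([341,178],78.5*0+48.5),([470,178],48.5)):
    p=plane(c,np.array([px])*.64,z)[0];print(p,T.T@(p-o['tool_pos']))
p=o['tool_pos'];print(p,o['tcp_rot'])
E
python3 -m pendant '[[[0,0,0.02],[0,0,0],0.0918],[[0,0,0.045],[0,0,0],0.0918],[[0,0,0.065],[0,0,0],0.0918],[[0,0,0.08],[0,0,0],0.0918],[[0,0,0.09],[0,0,0],0.0918],[[0,0,0.097],[0,0,0],0.0918],[[0,0,0.097],[0,0,0],0.0918]]'
```

```text
[572.85 278.83  48.5 ] [ 72.66   0.26 257.51]
[571.64 273.78  63.  ] [ 67.48   0.19 243.01]
[542.26 276.09  48.5 ] [ 63.35 -29.   257.47]
[599.91 263.31  48.5 ] [ 63.4   30.04 257.54]
[556.48 207.82 305.96] [ 3.14 -0.    1.35]
time: 4.47
tool_pos: [556.8, 206.7, 207.8]
tcp_rot: [3.141, -0.0, 1.35]
contact_force: [-0.0, -0.3, 0.0]
grip_width: 92.0
```

```bash
python3 -m pendant '[[[0,0,0],[0,0,0],0.05],[[0,0,0],[0,0,0],0.05],[[0,0,0],[0,0,0],0.05],[[0,0,0],[0,0,0],0.05],[[0,0,0],[0,0,0],0.05],[[0,0,0],[0,0,0],0.05],[[0,0,0],[0,0,0],0.05],[[0,0,0],[0,0,0],0.05]]'; python3 -m pendant '[[[0,0,-0.005],[0,0,0],0.05],[[0,0,-0.02],[0,0,0],0.05],[[0,0,-0.04],[0,0,0],0.05],[[0,0,-0.07],[0,0,0],0.05],[[0,0,-0.1],[0,0,0],0.05],[[0,0,-0.13],[0,0,0],0.05],[[0,0,-0.15],[0,0,0],0.05],[[0,0,-0.155],[0,0,0],0.05],[[0,0,-0.155],[0,0,0],0.05]]'
```

```text
time: 5.13
tool_pos: [556.9, 206.5, 208.1]
tcp_rot: [3.141, -0.0, 1.35]
contact_force: [-0.5, 0.4, 2.2]
grip_width: 59.5
time: 5.88
tool_pos: [556.7, 206.6, 363.8]
tcp_rot: [3.139, -0.001, 1.35]
contact_force: [0.5, 0.0, -3.6]
grip_width: 59.2
```

```bash
python3 -m pendant '[[[-0.015,-0.002,0],[-0.02,0,-0.002],0.05],[[-0.05,-0.007,0],[-0.06,0.001,-0.006],0.05],[[-0.085,-0.012,0],[-0.1,0.002,-0.01],0.05],[[-0.12,-0.017,0],[-0.15,0.003,-0.015],0.05],[[-0.16,-0.023,0],[-0.2,0.004,-0.02],0.05],[[-0.2,-0.029,0],[-0.25,0.005,-0.025],0.05],[[-0.24,-0.035,0],[-0.3,0.006,-0.03],0.05],[[-0.28,-0.04,0],[-0.35,0.007,-0.036],0.05],[[-0.31,-0.045,0],[-0.38,0.008,-0.04],0.05],[[-0.33,-0.048,0],[-0.4,0.008,-0.042],0.05]]'; python3 - <<'E'
from plant import get_obs
from scipy.spatial.transform import Rotation as Ro
o=get_obs();T=Ro.from_euler('xyz',o['tcp_rot']).as_matrix();print(T.round(3),T.T@([412.8,-171.2,326.5]-o['tool_pos']),o['tool_pos'],o['contact_force'],o['grip_width'])
E
```

```text
time: 6.72
tool_pos: [435.5, -106.8, 360.5]
tcp_rot: [2.745, 0.0, 1.39]
contact_force: [0.5, 0.4, -3.3]
grip_width: 59.2
[[ 0.179  0.907  0.38 ]
 [ 0.984 -0.165 -0.07 ]
 [-0.     0.387 -0.922]] [-67.39829941 -23.04724155  27.24222712] [ 435.45255007 -106.81240788  360.51389422] [ 0.54982503  0.37694096 -3.25436164] 59.233234160360546
```

```bash
python3 -m pendant '[[[-0.015,-0.005,0.006],[0,0,0],0.05],[[-0.035,-0.012,0.014],[0,0,0],0.05],[[-0.053,-0.018,0.021],[0,0,0],0.05],[[-0.064,-0.022,0.026],[0,0,0],0.05],[[-0.0675,-0.023,0.0275],[0,0,0],0.05],[[-0.0675,-0.023,0.0275],[0,0,0],0.05],[[-0.0675,-0.023,0.0275],[0,0,0],0.05]]'; python3 - <<'E'
from plant import get_obs,capture
import cv2,pickle,numpy as np
c=capture('wrist');s=capture('side');pickle.dump((c,s,get_obs()),open('c4.pkl','wb'))
a=cv2.resize(c['color'][:,:,::-1],(800,600),interpolation=cv2.INTER_CUBIC)
cv2.imwrite('pics/w4.png',a)
cv2.imwrite('pics/s4.png',cv2.resize(s['color'][150:320,220:390,::-1],(800,800),interpolation=cv2.INTER_CUBIC)[100:700])
E
```

```text
time: 7.3
tool_pos: [415.1, -169.1, 327.6]
tcp_rot: [2.744, -0.001, 1.392]
contact_force: [0.0, 0.6, -2.4]
grip_width: 59.6
```

View pics/w4.png

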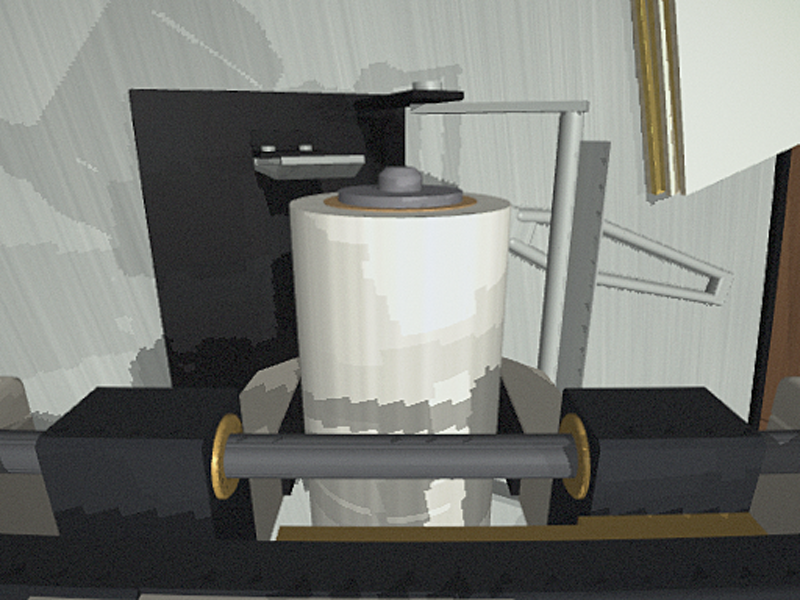

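View pics/s4.png

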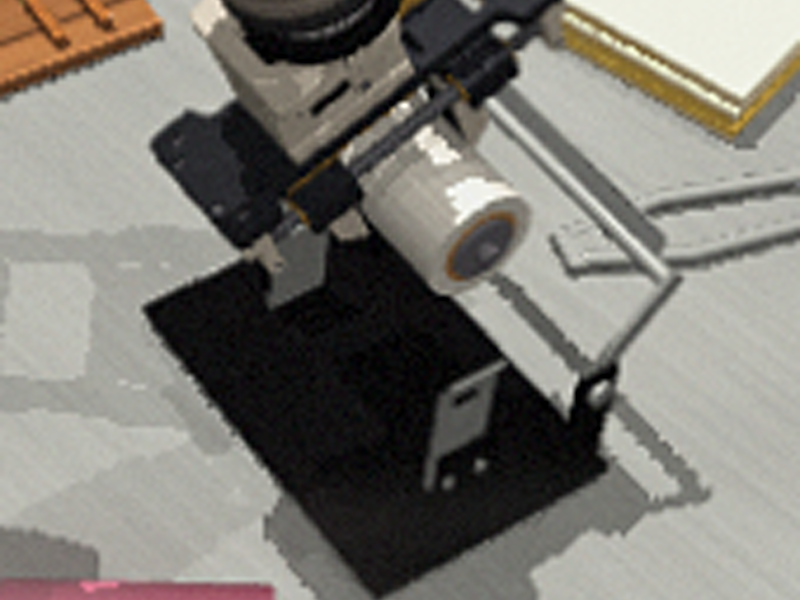

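The wrist view shows the held roll with its pin tip near (400,170), the left clip lip at (254..364,158), and the plate corner at (131,90). The side crop shows the roll level above the clips, its right pin at (490,247), the right lip at (440..507,382..362), and the bar clear of the gripper.

```bash
python3 - <<'E'
import pickle,numpy as np
from h import *
from scipy.spatial.transform import Rotation as Ro
np.set_printoptions(precision=2,suppress=True)
c,s,o=pickle.load(open('c4.pkl','rb'));T=Ro.from_euler('xyz',o['tcp_rot']).as_matrix();p=o['tool_pos']
yaw=-.178;ex=np.array([np.cos(yaw),np.sin(yaw),0]);ey=np.array([-ex[1],ex[0],0]);ctr=np.array([473.5,-183.5,0])
f=lambda X:np.c_[(X-ctr)@ex,(X-ctr)@ey,np.array(X)[:,2]]
k=.64
print(toolcam(c,o)[0])
G=p+T@[0,0,159];print('grasp in disp',f(G[None]),'roll axis disp',T[:,0]@ex,T[:,0]@ey,T[:,0]@[0,0,1])
z=G[2];print('wrist pin tip',f(plane(c,np.array([[400,169],[400,176]])*k,z)),'flange front rim l/r',f(plane(c,np.array([[337,196],[464,196]])*k,z)))
print('paper rim left/right at axis h',f(plane(c,np.array([[290,205],[510,205]])*k,z)))
print('base edge',f(plane(c,np.array([[131,90],[250,92],[350,94]])*k,14)))
for h in(98,106,114):print('lip',f(plane(c,np.array([[254,155],[364,155]])*k,h)))
S=lambda q:np.c_[220+np.array(q)[:,0]/4.706,150+(np.array(q)[:,1]+100)/4.706]
print('side pin tip',f(plane(s,S([[490,247]]),z)), 'pred px of pin',proj(s,[G-75.3*T[:,0]]),S([[490,247]]))
for h in(98,106,114):print('side right lip',f(plane(s,S([[440,382],[507,362]]),h)))
print('side base corners',f(plane(s,S([[145,308],[380,597],[607,465]]),14)))
E
```

```text
[82.6  -1.1  20.93]
grasp in disp [[  2.07   4.18 181.86]] roll axis disp -0.00037089469794701624 0.9999999268094635 -9.390522247429423e-05
wrist pin tip [[  0.5   77.85 181.86]
 [  0.5   76.02 181.86]] flange front rim l/r [[-17.05  71.56 181.86]
 [ 20.28  69.83 181.86]]
paper rim left/right at axis h [[-29.22  69.93 181.86]
 [ 36.17  66.48 181.86]]
base edge [[-73.53 109.01  14.  ]
 [-15.75 108.8   14.  ]
 [ 39.97 108.9   14.  ]]
lip [[-26.61  79.15  98.  ]
 [ 19.06  78.23  98.  ]]
lip [[-27.6   79.44 106.  ]
 [ 16.34  78.55 106.  ]]
lip [[-28.59  79.73 114.  ]
 [ 13.61  78.87 114.  ]]
side pin tip [[  6.79 -62.9  181.86]] pred px of pin [[324.74 226.98]] [[324.12 223.74]]
side right lip [[-13.6  -66.28  98.  ]
 [ 22.25 -73.8   98.  ]]
side right lip [[-18.17 -70.89 106.  ]
 [ 17.35 -78.34 106.  ]]
side right lip [[-22.74 -75.49 114.  ]
 [ 12.46 -82.88 114.  ]]
side base corners [[ -72.51  108.01   14.  ]
 [ -72.67 -111.27   14.  ]
 [  75.81 -108.72   14.  ]]
```

```bash
cat > st.py <<'E'
import numpy as np
from plant import get_obs
from scipy.spatial.transform import Rotation as Ro
np.set_printoptions(precision=2,suppress=True)
def st():
    o=get_obs();T=Ro.from_euler('xyz',o['tcp_rot']).as_matrix();yaw=-.178;ex=np.array([np.cos(yaw),np.sin(yaw),0]);ey=np.array([-ex[1],ex[0],0])
    R=o['tool_pos']+T@[-1.3,0,159]; D=R-[473.5,-183.5,0]
    print('t',o['time'],'roll disp',np.array([D@ex,D@ey,D[2]]),'F',np.array([o['contact_force']@ex,o['contact_force']@ey,o['contact_force'][2]]),'M',o['moment'],'w',o['grip_width'],'rot',o['tcp_rot'],'ax',T[:,0]@ex,'up_in_tool',T[2],'ex_in_tool',ex@T)
if __name__=='__main__': st()
E
python3 -m pendant '[[[-0.001,-0.006,0.006],[0,0,0],0.05],[[-0.002,-0.01,0.018],[0,0,0],0.05],[[-0.003,-0.015,0.03],[0,0,0],0.05],[[-0.003,-0.02,0.042],[0,0,0],0.05],[[-0.003,-0.0235,0.052],[0,0,0],0.05],[[-0.003,-0.0235,0.052],[0,0,0],0.05],[[-0.003,-0.0235,0.052],[0,0,0],0.05],[[-0.003,-0.0235,0.052],[0,0,0],0.05]]';python3 st.py
```

```text
time: 8.07
tool_pos: [413.5, -172.1, 271.8]
tcp_rot: [2.741, 0.001, 1.393]
contact_force: [-0.6, 0.1, -3.2]
grip_width: 59.2
t 8.0667 roll disp [  1.01  -0.83 125.45] F [-0.64  0.04 -3.18] M [-0.    0.51 -0.04] w 59.225616742889656 rot [2.74 0.   1.39] ax 4.435850651818285e-05 up_in_tool [-0.    0.39 -0.92] ex_in_tool [0.   0.92 0.39]
```

```bash
python3 - <<'E'
from plant import get_obs,capture
import cv2,pickle,numpy as np
c=capture('wrist');s=capture('side');pickle.dump((c,s,get_obs()),open('c5.pkl','wb'))
a=cv2.resize(c['color'][40:160,70:340,::-1],None,fx=2.963,fy=2.5,interpolation=cv2.INTER_CUBIC)
b=cv2.resize(s['color'][190:270,270:378,::-1],None,fx=3.7,fy=3.7,interpolation=cv2.INTER_CUBIC)
C=np.zeros((600,800,3),np.uint8);C[:300]=a[:300,:800];C[304:600,:b.shape[1]]=b[:296];cv2.imwrite('pics/c5.png',C);print(a.shape,b.shape)
E
```

```text
(300, 800, 3) (296, 400, 3)
```

View pics/c5.png

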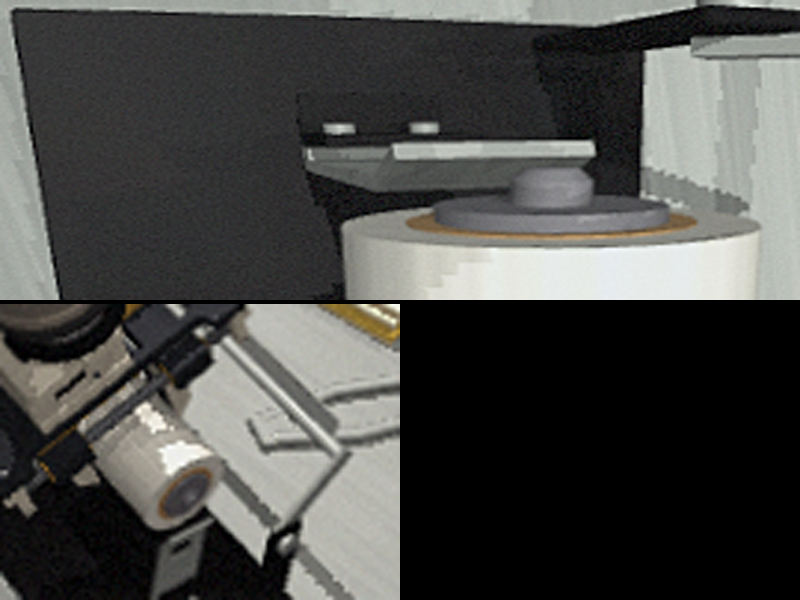

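The top crop shows the left lip's top face between y=142 (outer) and 158 (inner), spanning x=394..595. The pin is at x=510..594 with its tip edge at y≈168, just short of the lip. The side crop shows the right pin above its clip.

```bash
python3 - <<'E'
import pickle,numpy as np
from h import *
np.set_printoptions(precision=2,suppress=True)
c,s,o=pickle.load(open('c5.pkl','rb'))
yaw=-.178;ex=np.array([np.cos(yaw),np.sin(yaw),0]);ey=np.array([-ex[1],ex[0],0]);ctr=np.array([473.5,-183.5,0])
f=lambda X:np.c_[(X-ctr)@ex,(X-ctr)@ey,np.array(X)[:,2]]
W=lambda q:np.c_[70+np.array(q)[:,0]/2.963,40+np.array(q)[:,1]/2.5]
print('pin l,r,tip',f(plane(c,W([[510,185],[594,185],[552,168]]),125.4)))
print('tip top z+4',f(plane(c,W([[552,168]]),129.4)))
for h in(100,106,112):print(h,'lip in/out',f(plane(c,W([[394,158],[595,158],[394,142],[595,142]]),h)))
print('base edge',f(plane(c,W([[15,10],[300,21],[500,27]]),14)))
S=lambda q:np.c_[270+np.array(q)[:,0]/3.7,190+(np.array(q)[:,1]-304)/3.7]
print('side pin',f(plane(s,S([[190,491]]),125.4)))
for h in(100,106,112):print(h,'lipR',f(plane(s,S([[162,538],[211,519]]),h)))
E
```

```text
pin l,r,tip [[ -6.    72.23 125.4 ]
 [  6.94  71.81 125.4 ]
 [  0.35  74.82 125.4 ]]
tip top z+4 [[ -1.35  75.09 129.4 ]]
100 lip in/out [[-15.99  75.61 100.  ]
 [ 19.15  74.87 100.  ]
 [-15.85  78.51 100.  ]
 [ 19.1   78.03 100.  ]]
106 lip in/out [[-17.47  75.92 106.  ]
 [ 16.28  75.21 106.  ]
 [-17.34  78.71 106.  ]
 [ 16.24  78.24 106.  ]]
112 lip in/out [[-18.95  76.23 112.  ]
 [ 13.42  75.55 112.  ]
 [-18.82  78.91 112.  ]
 [ 13.38  78.46 112.  ]]
base edge [[-73.85 109.09  14.  ]
 [-15.07 107.94  14.  ]
 [ 33.63 107.97  14.  ]]
side pin [[  6.82 -63.99 125.4 ]]
100 lipR [[-15.62 -69.69 100.  ]
 [ 19.74 -73.91 100.  ]]
106 lipR [[-19.04 -73.14 106.  ]
 [ 16.07 -77.32 106.  ]]
112 lipR [[-22.47 -76.58 112.  ]
 [ 12.41 -80.74 112.  ]]
```

```bash
python3 - <<'E'
import pickle,numpy as np,cv2
from h import *
from scipy.spatial.transform import Rotation as Ro
np.set_printoptions(precision=2,suppress=True)
for fn in('c4.pkl','c5.pkl'):
    c,s,o=pickle.load(open(fn,'rb'));T=Ro.from_euler('xyz',o['tcp_rot']).as_matrix();p=o['tool_pos']
    G=p+T@[-1.3,0,159];a=T[:,0]
    t=np.linspace(0,2*np.pi,24,endpoint=False)
    ring=lambda r,d:[G+d*a+r*(np.cos(u)*T[:,1]+np.sin(u)*T[:,2]) for u in t]
    pr=proj(s,ring(17,-68)); pw=proj(s,ring(30,-65))
    hsv=cv2.cvtColor(s['color'],cv2.COLOR_RGB2HSV);x,y=pr.mean(0)
    m=np.zeros(hsv.shape[:2],np.uint8);x0,y0=int(x)-14,int(y)-14
    sub=hsv[y0:y0+28,x0:x0+28]
    mm=((sub[...,2]<130)&(sub[...,1]<70)&(sub[...,2]>50)).astype(np.uint8);n,l,stt,ce=cv2.connectedComponentsWithStats(mm,connectivity=4)
    print(fn,'pred flange',pr.mean(0),pr.min(0),pr.max(0),'paper end',pw.mean(0),pw.min(0),pw.max(0))
    for i in range(1,n):
        if stt[i,4]>25: print('  blob',stt[i,:4]+[x0,y0,0,0],stt[i,4],ce[i]+[x0,y0])
    om=((sub[...,1]>90)&(sub[...,2]>80));yy,xx=np.nonzero(om);print('  orange ring bbox',xx.min()+x0,xx.max()+x0,yy.min()+y0,yy.max()+y0)
E
```

```text
c4.pkl pred flange [323.04 225.2 ] [316.85 219.24] [329.2  231.15] paper end [322.17 224.29] [311.23 213.75] [333.   234.75]
  blob [316 214  20  25] 197 [324.62 225.39]
  blob [309 224   6   9] 33 [311.33 227.7 ]
  orange ring bbox 315 329 216 230
c5.pkl pred flange [320.72 242.87] [314.72 237.2 ] [326.7  248.51] paper end [319.89 241.96] [309.28 231.94] [330.4 251.9]
  blob [306 232  28  19] 232 [319.44 241.09]
  blob [314 248  14   8] 49 [321.   252.08]
  orange ring bbox 313 326 234 247
```

```bash
python3 -m pendant '[[[-0.0013,-0.002,0.004],[0,0,0],0.05],[[-0.0013,-0.004,0.008],[0,0,0],0.05],[[-0.0013,-0.004,0.008],[0,0,0],0.05],[[-0.0013,-0.004,0.008],[0,0,0],0.05]]';python3 st.py; python3 -m pendant '[[[0,-0.0004,0.0009],[0,0,0],0.05],[[0,-0.0008,0.0018],[0,0,0],0.05],[[0,-0.0012,0.0028],[0,0,0],0.05],[[0,-0.0016,0.0037],[0,0,0],0.05],[[0,-0.0016,0.0037],[0,0,0],0.05]]';python3 st.py
```

```text
time: 8.5
tool_pos: [412.4, -173.4, 262.2]
tcp_rot: [2.742, 0.0, 1.392]
contact_force: [-0.7, -0.6, -2.9]
grip_width: 59.5
t 8.5 roll disp [ -0.1   -2.23 115.69] F [-0.61 -0.77 -2.9 ] M [-0.02  0.49 -0.03] w 59.46787379576158 rot [2.74 0.   1.39] ax 0.0008015850801307289 up_in_tool [-0.    0.39 -0.92] ex_in_tool [0.   0.92 0.39]
time: 8.92
tool_pos: [412.5, -173.4, 258.3]
tcp_rot: [2.742, 0.0, 1.392]
contact_force: [0.0, -0.1, -2.6]
grip_width: 59.3
t 8.9167 roll disp [  0.06  -2.22 111.82] F [ 0.02 -0.12 -2.62] M [ 0.03  0.52 -0.01] w 59.31696829934716 rot [2.74 0.   1.39] ax 0.0005336997393017018 up_in_tool [-0.    0.39 -0.92] ex_in_tool [0.   0.92 0.39]
```

```bash
for i in 1; do python3 -m pendant '[[[0,-0.0004,0.0009],[0,0,0],0.05],[[0,-0.0008,0.0018],[0,0,0],0.05],[[0,-0.0012,0.0028],[0,0,0],0.05],[[0,-0.0016,0.0037],[0,0,0],0.05],[[0,-0.0016,0.0037],[0,0,0],0.05]]' >/dev/null;python3 st.py; done;  python3 -m pendant '[[[0,-0.0004,0.0009],[0,0,0],0.05],[[0,-0.0008,0.0018],[0,0,0],0.05],[[0,-0.0008,0.0018],[0,0,0],0.05]]'>/dev/null;python3 st.py
```

```text
t 9.3333 roll disp [ -0.02  -2.22 107.73] F [-0.67 -0.5  -3.09] M [-0.02  0.44 -0.03] w 59.265040008653514 rot [2.74 0.   1.39] ax 0.0005708745616120614 up_in_tool [-0.    0.39 -0.92] ex_in_tool [0.   0.92 0.39]
t 9.5833 roll disp [ -0.02  -2.22 105.82] F [-1.    0.22 -1.93] M [-0.    0.47 -0.02] w 59.328886551595936 rot [2.74 0.   1.39] ax 0.0005040601983623272 up_in_tool [-0.    0.39 -0.92] ex_in_tool [0.   0.92 0.39]
```

```bash
python3 -m pendant '[[[0,-0.0004,0.0009],[0,0,0],0.05],[[0,-0.0008,0.0018],[0,0,0],0.05],[[0,-0.0008,0.0018],[0,0,0],0.05]]'>/dev/null;python3 st.py;  python3 -m pendant '[[[0,-0.0004,0.0009],[0,0,0],0.05],[[0,-0.0008,0.0018],[0,0,0],0.05],[[0,-0.0008,0.0018],[0,0,0],0.05]]'>/dev/null;python3 st.py
```

```text
t 9.8333 roll disp [  0.02  -2.25 103.92] F [ 0.49  0.45 -2.62] M [0.   0.47 0.02] w 59.25597786341596 rot [2.74 0.   1.39] ax 0.0005239561099919798 up_in_tool [-0.    0.39 -0.92] ex_in_tool [0.   0.92 0.39]
t 10.0833 roll disp [  0.13  -2.35 102.07] F [ 0.57  0.23 -2.65] M [-0.05  0.27  0.1 ] w 59.47761777880891 rot [2.74 0.   1.39] ax 0.0006558742858663036 up_in_tool [-0.    0.39 -0.92] ex_in_tool [0.   0.92 0.39]
```

```bash
python3 -m pendant '[[[0,-0.0004,0.0009],[0,0,0],0.05],[[0,-0.0008,0.0018],[0,0,0],0.05],[[0,-0.0008,0.0018],[0,0,0],0.05]]'>/dev/null;python3 st.py;  python3 -m pendant '[[[0,-0.0004,0.0009],[0,0,0],0.05],[[0,-0.0008,0.0018],[0,0,0],0.05],[[0,-0.0008,0.0018],[0,0,0],0.05]]'>/dev/null;python3 st.py
```

```text
t 10.3333 roll disp [  0.2  -2.4 100.2] F [ 0.54  0.07 -1.53] M [-0.04  0.26  0.02] w 59.334886495445794 rot [2.74 0.   1.39] ax 0.0006816437464458036 up_in_tool [-0.    0.39 -0.92] ex_in_tool [0.   0.92 0.39]
t 10.5833 roll disp [ 0.22 -2.46 98.27] F [1.18 0.53 0.38] M [-0.05  0.04  0.05] w 59.30473482523799 rot [2.74 0.   1.39] ax 0.0006953362541382568 up_in_tool [-0.    0.39 -0.92] ex_in_tool [0.   0.92 0.39]
```

```bash
for i in 1; do python3 -m pendant '[[[0,-0.0004,0.0009],[0,0,0],0.05],[[0,-0.0008,0.0018],[0,0,0],0.05],[[0,-0.0008,0.0018],[0,0,0],0.05]]'>/dev/null;python3 st.py;done;  python3 -m pendant '[[[0,-0.0004,0.0009],[0,0,0],0.05],[[0,-0.0008,0.0018],[0,0,0],0.05],[[0,-0.0008,0.0018],[0,0,0],0.05]]'>/dev/null;python3 st.py
```

```text
t 10.8333 roll disp [ 0.22 -2.48 96.34] F [0.11 0.72 2.23] M [-0.07 -0.09  0.02] w 59.04441010521449 rot [2.74 0.   1.39] ax 0.0007654818508059935 up_in_tool [-0.    0.39 -0.92] ex_in_tool [0.   0.92 0.39]
t 11.0833 roll disp [ 0.03 -2.37 94.17] F [ 3.1   0.56 -1.03] M [-0.29 -0.05  0.14] w 59.393094355818775 rot [2.74 0.   1.39] ax 0.00035562871695732357 up_in_tool [-0.    0.39 -0.92] ex_in_tool [0.   0.92 0.39]
```

```bash
python3 - <<'E'
from plant import capture,get_obs
import cv2,pickle
c=capture('wrist');s=capture('side');pickle.dump((c,s,get_obs()),open('c6.pkl','wb'))
E
python3 - <<'E'
import cv2,pickle,numpy as np
c,s,o=pickle.load(open('c6.pkl','rb'))
a=cv2.resize(c['color'][40:160,70:340,::-1],None,fx=2.963,fy=2.5,interpolation=cv2.INTER_CUBIC)
b=cv2.resize(s['color'][195:285,270:420,::-1],None,fx=3.3,fy=3.3,interpolation=cv2.INTER_CUBIC)
C=np.zeros((600,800,3),np.uint8);C[:300]=a[:300,:800];C[303:600,:b.shape[1]]=b[:297]
w=cv2.resize(c['color'][160:330,200:310,::-1],(300,297));C[303:600,500:800]=w;cv2.imwrite('pics/c6.png',C)
E
python3 st.py
```

```text
t 11.1833 roll disp [-0.04 -2.39 94.05] F [ 2.42  0.59 -0.85] M [-0.35 -0.06  0.16] w 59.315111336434356 rot [2.74 0.   1.39] ax 0.0002841983095005496 up_in_tool [-0.    0.39 -0.92] ex_in_tool [0.   0.92 0.39]
```

View pics/c6.png

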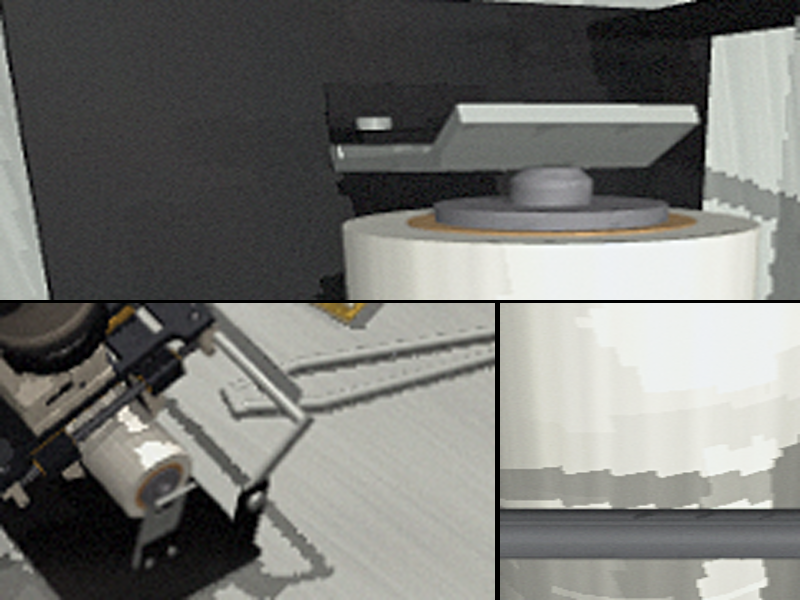

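```bash
python3 - <<'E'
import pickle,numpy as np
from h import *
np.set_printoptions(precision=2,suppress=True)
c,s,o=pickle.load(open('c6.pkl','rb'))
yaw=-.178;ex=np.array([np.cos(yaw),np.sin(yaw),0]);ey=np.array([-ex[1],ex[0],0]);ctr=np.array([473.5,-183.5,0])
f=lambda X:np.c_[(X-ctr)@ex,(X-ctr)@ey,np.array(X)[:,2]]
W=lambda q:np.c_[70+np.array(q)[:,0]/2.963,40+np.array(q)[:,1]/2.5]
print('pin tip',f(plane(c,W([[552,168],[552,190]]),94)))
for h in(98,102,106):print(h,'lip in',f(plane(c,W([[450,122],[695,122]]),h)),'flare bottom',f(plane(c,W([[435,164],[650,164]]),h-13.6)))
S=lambda q:np.c_[270+np.array(q)[:,0]/3.3,195+(np.array(q)[:,1]-303)/3.3]
for h in(98,102,106):print(h,'R lip',f(plane(s,S([[155,503],[200,486]]),h)))
print('pin top at side?',f(plane(s,S([[168,478]]),94)))
E
python3 -m pendant '[[[0,-0.0002,0.0005],[0,0,0],0.05],[[0,-0.0004,0.0009],[0,0,0],0.05],[[0,-0.0004,0.0009],[0,0,0],0.05]]'>/dev/null;python3 st.py
```

```text
pin tip [[-0.58 73.25 94.  ]
 [-0.58 69.63 94.  ]]
98 lip in [[-16.57  80.77  98.  ]
 [ 20.    80.66  98.  ]] flare bottom [[-14.85  73.73  84.4 ]
 [ 20.33  72.93  84.4 ]]
102 lip in [[-17.8   80.81 102.  ]
 [ 17.58  80.7  102.  ]] flare bottom [[-16.01  73.97  88.4 ]
 [ 18.15  73.19  88.4 ]]
106 lip in [[-19.03  80.85 106.  ]
 [ 15.17  80.74 106.  ]] flare bottom [[-17.17  74.22  92.4 ]
 [ 15.96  73.46  92.4 ]]
98 R lip [[-12.38 -77.93  98.  ]
 [ 23.76 -82.7   98.  ]]
102 R lip [[-14.68 -80.18 102.  ]
 [ 21.31 -84.93 102.  ]]
106 R lip [[-16.97 -82.43 106.  ]
 [ 18.85 -87.16 106.  ]]
pin top at side? [[ 11.31 -62.71  94.  ]]
t 11.4333 roll disp [ 0.1  -2.47 93.45] F [1.78 0.17 4.29] M [-0.42 -0.13  0.15] w 59.67408626711145 rot [2.74 0.   1.39] ax 0.0004720731212769502 up_in_tool [-0.    0.39 -0.92] ex_in_tool [0.   0.92 0.39]
```

```bash
D='[[[0,-0.0004,0.0009],[0,0,0],0.05],[[0,-0.0008,0.0018],[0,0,0],0.05],[[0,-0.0008,0.0018],[0,0,0],0.05]]'; python3 -m pendant '[[[0,-0.0004,0.0009],[0,0,0],0.05],[[0,-0.0008,0.0018],[0,0,0],0.05],[[0,-0.0008,0.0018],[0,0,0],0.05]]'>/dev/null;python3 st.py;  python3 -m pendant '[[[0,-0.0004,0.0009],[0,0,0],0.05],[[0,-0.0008,0.0018],[0,0,0],0.05],[[0,-0.0008,0.0018],[0,0,0],0.05]]'>/dev/null;python3 st.py
```

```text
t 11.6833 roll disp [ 0.24 -2.52 91.56] F [1.82 1.16 3.44] M [-0.4  -0.24  0.12] w 59.41895222964976 rot [2.74 0.   1.39] ax 0.0006166083407163903 up_in_tool [-0.    0.39 -0.92] ex_in_tool [0.   0.92 0.39]
t 11.9333 roll disp [-1.06 -1.78 88.48] F [ 2.31  0.14 -1.63] M [-0.07 -0.01 -0.25] w 59.2748690285086 rot [ 2.74 -0.    1.39] ax 0.0012460759991868298 up_in_tool [ 0.    0.39 -0.92] ex_in_tool [0.   0.92 0.39]
```

```bash
python3 - <<'E'
import cv2,pickle,numpy as np
from plant import capture,get_obs
c=capture('wrist');s=capture('side');pickle.dump((c,s,get_obs()),open('c7.pkl','wb'))
a=cv2.resize(c['color'][40:160,70:340,::-1],None,fx=2.963,fy=2.5,interpolation=cv2.INTER_CUBIC)
b=cv2.resize(s['color'][205:265,270:370,::-1],None,fx=5,fy=5,interpolation=cv2.INTER_CUBIC)
C=np.zeros((600,800,3),np.uint8);C[:300]=a[:300,:800];C[300:600,:500]=b;cv2.imwrite('pics/c7.png',C)
E
python3 st.py
```

```text
t 12.0333 roll disp [-1.03 -1.85 88.49] F [ 0.98 -0.31 -2.05] M [-0.    0.24 -0.22] w 59.49032306685755 rot [ 2.74 -0.    1.39] ax 0.0010201499293572003 up_in_tool [ 0.    0.39 -0.92] ex_in_tool [0.   0.92 0.39]
```

View pics/c7.png

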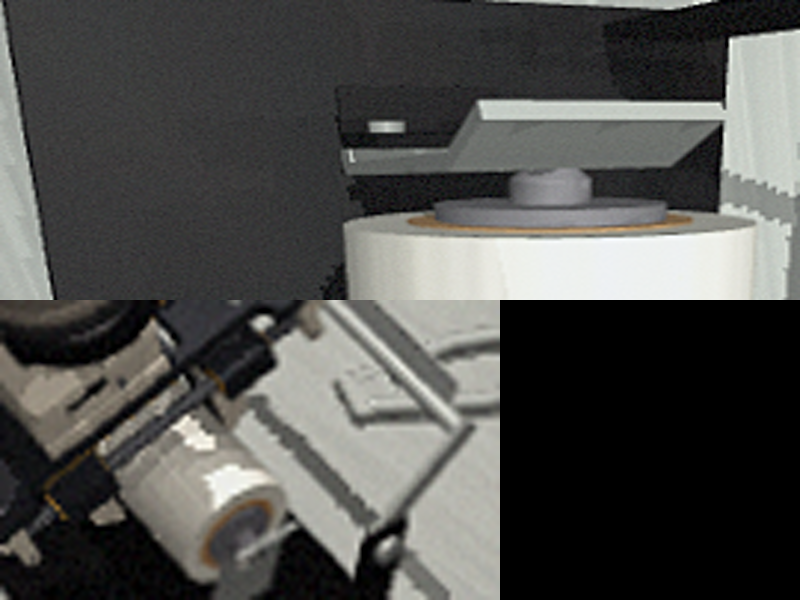

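```bash
python3 -m pendant '[[[0,-0.0002,0.0005],[0,0,0],0.05],[[0,-0.0004,0.0009],[0,0,0],0.05],[[0,-0.0004,0.0009],[0,0,0],0.05]]'>/dev/null;python3 st.py;  python3 -m pendant '[[[0,-0.0002,0.0005],[0,0,0],0.05],[[0,-0.0004,0.0009],[0,0,0],0.05],[[0,-0.0004,0.0009],[0,0,0],0.05]]'>/dev/null;python3 st.py
```

```text
t 12.2833 roll disp [-0.69 -2.03 87.99] F [0.18 0.61 0.66] M [ 0.02  0.33 -0.14] w 59.510642038289475 rot [ 2.74 -0.    1.39] ax 0.0003321704301916806 up_in_tool [ 0.    0.39 -0.92] ex_in_tool [0.   0.92 0.39]
t 12.5333 roll disp [-0.42 -2.15 87.19] F [-0.66  0.51  0.71] M [0.06 0.34 0.02] w 59.45333654394581 rot [2.74 0.   1.39] ax 0.00025515932992165036 up_in_tool [-0.    0.39 -0.92] ex_in_tool [0.   0.92 0.39]
```

```bash
python3 -m pendant '[[[0,-0.0002,0.0005],[0,0,0],0.05],[[0,-0.0004,0.0009],[0,0,0],0.05],[[0,-0.0004,0.0009],[0,0,0],0.05]]'>/dev/null;python3 st.py;  python3 -m pendant '[[[0,-0.0002,0.0005],[0,0,0],0.05],[[0,-0.0004,0.0009],[0,0,0],0.05],[[0,-0.0004,0.0009],[0,0,0],0.05]]'>/dev/null;python3 st.py
python3 - <<'E'
import cv2,pickle,numpy as np
from plant import capture,get_obs
from h import *
c=capture('wrist');pickle.dump((c,get_obs()),open('c8.pkl','wb'))
g=cv2.cvtColor(c['color'],cv2.COLOR_RGB2GRAY)
print(g[70:126:1,[236,245,256,270,280,295]].T)
E
```

```text
t 12.7833 roll disp [-0.26 -2.21 86.26] F [0.45 1.14 1.64] M [0.03 0.23 0.08] w 59.40637785439391 rot [2.74 0.   1.39] ax 0.0003119422783255943 up_in_tool [-0.    0.39 -0.92] ex_in_tool [0.   0.92 0.39]
t 13.0333 roll disp [-0.41 -2.08 84.93] F [ 3.7   1.89 -4.18] M [ 0.05 -0.01  0.32] w 59.38810530727313 rot [2.74 0.   1.39] ax -0.0001089330810286615 up_in_tool [-0.    0.39 -0.92] ex_in_tool [-0.    0.92  0.39]
[[ 46  51  41  43  35  43  39  43  33  40  44  43  44  40  36  25 121 221
  205 202 204 206 208 212 188 112 104 106  98 101 101 103 112 105 109 104
  111 108 108 103 106 105 114  88  29  31  33  21   7  56  68  80  78 111
  126 131]
 [ 49  48  44  52  45  45  46  46  47  46  49  44  44  51  47  28 121 217
  206 199 203 202 198 212 176  89  97 102 107 108 111 108 111 109 109 108
  107 106 109 106 104 108 113  93  76  95 111 103 107 106 110 100  76 108
  135 139]
 [ 43  54  39  48  43  44  40  47  47  47  46  41  48  41  43  29 122 219
  206 202 200 202 200 208 177  94 106 108 108 111 109 109 106 105 108 108
  112 107 109 103 107 106 113 113 117 100 137 153 153 151 157 127  84 108
  146 158]
 [ 45  49  42  44  46  43  39  42  44  43  42  42  42  44  44  26 120 217
  204 202 202 201 206 199 156  89  98  96 103 110 108 106 110 110 103 108
  107 105 109 110 113 116  80  31  38  32  36  36  47  66  77  81  76 137
  155 155]
 [ 31  22  25  35  46  38  37  50  44  39  37  40  48  48  40  34 114 217
  203 197 203 198 205 200 158  99 110 111 107 111 107 110 110 110 103 106
  108 103 103 104 107 107  69  31  37  32  41  37  36  74  86  83  93 135
  144 138]
 [ 27  22  27  28  32  16  29  25  25  26  25  29  20  35  25  10 108 218
  206 199 199 201 205 201 147 100 108 107 100  99 105 110 112 105 108 105
  105 107 107 108 115  88  36  30  37  29  40  18  35  36  28  26  22  10
  130 127]]
```

```bash
python3 - <<'E'
import pickle,numpy as np
from h import *
np.set_printoptions(precision=2,suppress=True)
yaw=-.178;ex=np.array([np.cos(yaw),np.sin(yaw),0]);ey=np.array([-ex[1],ex[0],0]);ctr=np.array([473.5,-183.5,0])
f=lambda X:((X-ctr)@ey)
c,s,o=pickle.load(open('c5.pkl','rb'));print('relaxed',[f(plane(c,[[250,40+158/2.5],[250,40+142/2.5]],h)) for h in(106,112)])
c,s,o=pickle.load(open('c7.pkl','rb'));print('c7',[f(plane(c,[[280,40+118/2.5],[280,40+100/2.5]],h)) for h in(106,112)],'flare',f(plane(c,[[250,40+166/2.5]],96)))
c,o=pickle.load(open('c8.pkl','rb'));print('c8',[f(plane(c,[[280,94.2],[280,86]],h)) for h in(106,112)],'flare',f(plane(c,[[270,112.2]],96)),'pin expected',f(o['tool_pos'][None]))
E
python3 st.py
```

```text
relaxed [array([75.42, 78.38]), array([75.76, 78.59])]
c7 [array([81.92, 84.44]), array([81.94, 84.33])] flare [74.7]
c8 [array([79.28, 82.08]), array([79.44, 82.09])] flare [72.25] pin expected [-0.74]
t 13.0833 roll disp [-0.39 -2.06 84.92] F [ 2.87  1.68 -3.79] M [0.02 0.09 0.31] w 59.26774412052164 rot [2.74 0.   1.39] ax -0.00013133200813206236 up_in_tool [-0.    0.39 -0.92] ex_in_tool [-0.    0.92  0.39]
```

```bash
python3 -m pendant '[[[0,-0.0002,0.0005],[0,0,0],0.05],[[0,-0.0004,0.0009],[0,0,0],0.05],[[0,-0.0004,0.0009],[0,0,0],0.05]]'>/dev/null;python3 st.py;  python3 -m pendant '[[[0,-0.0002,0.0005],[0,0,0],0.05],[[0,-0.0004,0.0009],[0,0,0],0.05],[[0,-0.0004,0.0009],[0,0,0],0.05]]'>/dev/null;python3 st.py
cat > lip.py <<'E'
import cv2,pickle,numpy as np
from plant import capture,get_obs
from h import *
yaw=-.178;ex=np.array([np.cos(yaw),np.sin(yaw),0]);ey=np.array([-ex[1],ex[0],0]);ctr=np.array([473.5,-183.5,0])
c=capture('wrist');s=capture('side');pickle.dump((c,s,get_obs()),open('c9.pkl','wb'))
g=cv2.cvtColor(c['color'],cv2.COLOR_RGB2GRAY).astype(int)
col=g[60:125,270];i=np.argmax(col>170);j=i+np.argmax(col[i:]<150)
print('lip rows',60+i,60+j,'y out/in',(plane(c,[[270,59.7+i],[270,59.7+j]],108)-ctr)@ey)
E
python3 lip.py
```

```text
t 13.3333 roll disp [-0.82 -1.68 83.96] F [ 0.59  3.89 -1.88] M [0.42 0.22 0.35] w 59.58093011466873 rot [ 2.74 -0.    1.39] ax 9.187530679002909e-05 up_in_tool [ 0.    0.39 -0.92] ex_in_tool [0.   0.92 0.39]
t 13.5833 roll disp [-0.64 -2.01 83.17] F [-0.29  4.81 -0.65] M [0.51 0.3  0.25] w 59.41286066836831 rot [ 2.74 -0.    1.39] ax 0.0003902379368204423 up_in_tool [ 0.    0.39 -0.92] ex_in_tool [0.   0.92 0.39]
lip rows 97 105 y out/in [78.65731256 76.00845583]
```

```bash
python3 -m pendant '[[[0,-0.0002,0.0005],[0,0,0],0.05],[[0,-0.0004,0.0009],[0,0,0],0.05],[[0,-0.0004,0.0009],[0,0,0],0.05]]'>/dev/null;python3 st.py;  python3 -m pendant '[[[0,-0.0002,0.0005],[0,0,0],0.05],[[0,-0.0004,0.0009],[0,0,0],0.05],[[0,-0.0004,0.0009],[0,0,0],0.05]]'>/dev/null;python3 st.py;python3 lip.py
```

```text
t 13.9333 roll disp [-0.42 -2.21 82.31] F [ 0.23  5.26 -0.3 ] M [0.6  0.29 0.21] w 59.48228902859926 rot [2.74 0.   1.39] ax 0.0006459173384265327 up_in_tool [-0.    0.39 -0.92] ex_in_tool [0.   0.92 0.39]
t 14.1833 roll disp [-0.19 -2.33 81.52] F [0.27 4.25 0.42] M [0.61 0.09 0.22] w 59.218516532450494 rot [2.74 0.   1.39] ax 0.000869265407166947 up_in_tool [-0.    0.39 -0.92] ex_in_tool [0.   0.92 0.39]
lip rows 97 105 y out/in [78.43958572 75.8348387 ]
```

```bash
python3 -m pendant '[[[0,-0.0002,0.0005],[0,0,0],0.05],[[0,-0.0004,0.0009],[0,0,0],0.05],[[0,-0.0004,0.0009],[0,0,0],0.05]]'>/dev/null;python3 st.py;  python3 -m pendant '[[[0,-0.0002,0.0005],[0,0,0],0.05],[[0,-0.0004,0.0009],[0,0,0],0.05],[[0,-0.0004,0.0009],[0,0,0],0.05]]'>/dev/null;python3 st.py;python3 lip.py
```

```text
t 14.5333 roll disp [-0.49 -2.6  80.14] F [-0.44  0.29 -4.47] M [ 0.31  0.49 -0.03] w 59.24455055122316 rot [2.74 0.   1.39] ax 0.0010886001326792238 up_in_tool [-0.    0.39 -0.92] ex_in_tool [0.   0.92 0.39]
t 14.7833 roll disp [-0.15 -2.73 79.55] F [-0.48  0.61  0.81] M [0.29 0.3  0.01] w 59.10441301354399 rot [2.74 0.   1.39] ax 0.0010137924624282757 up_in_tool [-0.    0.39 -0.92] ex_in_tool [0.   0.92 0.39]
lip rows 96 104 y out/in [78.44086601 75.89165009]
```

```bash
python3 -m pendant '[[[0,-0.0002,0.0005],[0,0,0],0.05],[[0,-0.0002,0.0005],[0,0,0],0.05]]'>/dev/null;python3 st.py;  python3 -m pendant '[[[0,-0.0002,0.0005],[0,0,0],0.05],[[0,-0.0002,0.0005],[0,0,0],0.05]]'>/dev/null;python3 st.py;python3 lip.py
```

```text
t 15.05 roll disp [-0.09 -2.62 79.1 ] F [0.32 0.88 0.69] M [ 0.2   0.18 -0.05] w 59.12165419583598 rot [2.74 0.   1.39] ax 0.0010153452639413696 up_in_tool [-0.    0.39 -0.92] ex_in_tool [0.   0.92 0.39]
t 15.2167 roll disp [ 0.03 -2.62 78.85] F [-1.86  0.2   5.49] M [ 0.18  0.24 -0.01] w 59.403012679523954 rot [2.74 0.   1.39] ax 0.000879611964715088 up_in_tool [-0.    0.39 -0.92] ex_in_tool [0.   0.92 0.39]
lip rows 96 104 y out/in [78.56663659 76.03615257]
```

```bash
python3 - <<'E'
import cv2,pickle,numpy as np
a=pickle.load(open('c4.pkl','rb'))[1]['color'];
for fn in('c6.pkl','c7.pkl','c9.pkl'):
    b=pickle.load(open(fn,'rb'))[1]['color']
    for (x0,x1,y0,y1) in((307,322,256,274),(307,318,249,262),(318,332,246,256)):
        t=a[y0:y1,x0:x1];w=b[y0-6:y1+6,x0-6:x1+6]
        r=cv2.matchTemplate(w,t,cv2.TM_CCOEFF_NORMED);_,v,_,l=cv2.minMaxLoc(r);print(fn,(x0,y0),'shift',l[0]-6,l[1]-6,round(v,2),'zero-shift',round(float(r[6,6]),2))
E
```

```text
c6.pkl (307, 256) shift 0 1 0.63 zero-shift 0.6
c6.pkl (307, 249) shift 6 -1 0.27 zero-shift -0.25
c6.pkl (318, 246) shift 1 1 0.78 zero-shift 0.62
c7.pkl (307, 256) shift 0 0 0.51 zero-shift 0.51
c7.pkl (307, 249) shift 5 -1 0.43 zero-shift -0.38
c7.pkl (318, 246) shift 2 1 0.78 zero-shift 0.62
c9.pkl (307, 256) shift -5 3 0.47 zero-shift 0.45
c9.pkl (307, 249) shift -6 2 0.17 zero-shift -0.48
c9.pkl (318, 246) shift 0 0 0.68 zero-shift 0.68
```

```bash
python3 -m pendant '[[[0,0,0],[0,0,0],0.065],[[0,0,0],[0,0,0],0.075],[[0,0,0],[0,0,0],0.09],[[0,0,0],[0,0,0],0.09],[[0,0,0],[0,0,0],0.09],[[0,0,0],[0,0,0],0.09]]';python3 st.py;python3 lip.py; python3 -m pendant '[[[0,0,-0.01],[0,0,0],0.09],[[0,0,-0.03],[0,0,0],0.09],[[0,0,-0.05],[0,0,0],0.09],[[0,0,-0.08],[0,0,0],0.09],[[0,0,-0.11],[0,0,0],0.09],[[0,0,-0.14],[0,0,0],0.09],[[0,0,-0.15],[0,0,0],0.09],[[0,0,-0.15],[0,0,0],0.09],[[0,0,-0.15],[0,0,0],0.09]]'; python3 - <<'E'
import cv2,pickle,numpy as np
from plant import capture,get_obs
d={n:capture(n) for n in('wrist','side','scene')};pickle.dump((d,get_obs()),open('c10.pkl','wb'))
w=cv2.resize(d['wrist']['color'][:,:,::-1],(440,330))
s=cv2.resize(d['side']['color'][205:295,260:370,::-1],None,fx=4,fy=4,interpolation=cv2.INTER_CUBIC)
e=cv2.resize(d['scene']['color'][180:270,125:235,::-1],None,fx=3.2,fy=3,interpolation=cv2.INTER_CUBIC)
C=np.zeros((600,800,3),np.uint8);C[:360,:440]=s[:,:440];C[:270,445:797]=e;C[270:600,440:800]=w[:,:360];cv2.imwrite('pics/c10.png',C)
E
```

```text
time: 15.82
tool_pos: [412.0, -173.3, 224.7]
tcp_rot: [2.742, 0.0, 1.392]
contact_force: [0.6, 0.5, -0.1]
grip_width: 89.3
t 15.8167 roll disp [-0.46 -2.25 78.23] F [ 0.47  0.54 -0.11] M [-0.08  0.31 -0.04] w 89.28318876423984 rot [2.74 0.   1.39] ax 0.000491964198549244 up_in_tool [-0.    0.39 -0.92] ex_in_tool [0.   0.92 0.39]
lip rows 97 105 y out/in [78.60953887 76.08902819]
time: 16.67
tool_pos: [354.4, -162.9, 363.1]
tcp_rot: [2.74, 0.001, 1.392]
contact_force: [0.8, 0.0, -0.5]
grip_width: 90.3
```

```bash
python3 - <<'E'
import cv2,pickle,numpy as np
from h import *
np.set_printoptions(precision=2,suppress=True)
a=pickle.load(open('c4.pkl','rb'))[1]['color'];d,o=pickle.load(open('c10.pkl','rb'));s=d['side'];b=s['color']
for (x0,x1,y0,y1) in((307,322,256,274),(307,318,249,262),(318,332,246,256)):
    t=a[y0:y1,x0:x1];w=b[y0-6:y1+6,x0-6:x1+6];r=cv2.matchTemplate(w,t,cv2.TM_CCOEFF_NORMED);_,v,_,l=cv2.minMaxLoc(r);print((x0,y0),'shift',l[0]-6,l[1]-6,round(v,2),round(float(r[6,6]),2))
yaw=-.178;ex=np.array([np.cos(yaw),np.sin(yaw),0]);ey=np.array([-ex[1],ex[0],0]);ctr=np.array([473.5,-183.5,0]);ez=np.array([0,0,1.])
t=np.linspace(0,6.28,60)
for n in('side','scene','wrist'):
    c=d[n];im=c['color'];hsv=cv2.cvtColor(im,cv2.COLOR_RGB2HSV);sg=-1 if n!='wrist' else 1
    for z in(77,80):
        pr=proj(c,[ctr+ez*z+sg*65*ey+30*(np.cos(u)*ex+np.sin(u)*ez) for u in t]);print(n,z,'pred paper end bbox',pr.min(0),pr.max(0))
    x0,y0=pr.min(0).astype(int)-12;x1,y1=pr.max(0).astype(int)+12;x0=max(x0,0)
    sub=hsv[y0:y1,x0:x1]
    m=(sub[...,1]>70)&(sub[...,2]>70)&(sub[...,0]<22);yy,xx=np.nonzero(m)
    if len(xx):print(n,'orange bbox',np.percentile(xx,[2,98])+x0,np.percentile(yy,[2,98])+y0,len(xx),'pred ring19',proj(c,[ctr+ez*80+sg*65*ey+19*(np.cos(u)*ex+np.sin(u)*ez) for u in t]).min(0),proj(c,[ctr+ez*80+sg*65*ey+19*(np.cos(u)*ex+np.sin(u)*ez) for u in t]).max(0))
E
```

```text
(307, 256) shift -5 3 0.46 0.44
(307, 249) shift -6 0 0.2 -0.63
(318, 246) shift 1 0 0.68 0.66
side 77 pred paper end bbox [306.45 245.58] [326.98 264.66]
side 80 pred paper end bbox [306.58 244.76] [327.15 263.89]
side orange bbox [311.  323.6] [248. 259.] 21 pred ring19 [310.4  248.33] [323.43 260.45]
scene 77 pred paper end bbox [149.02 206.96] [154.35 230.08]
scene 80 pred paper end bbox [148.78 206.14] [154.13 229.31]
scene orange bbox [136.14 138.  ] [197.14 202.86] 8 pred ring19 [149.77 210.39] [153.16 225.05]
wrist 77 pred paper end bbox [221.91 103.75] [290.78 107.95]
wrist 80 pred paper end bbox [222.95 103.91] [292.48 108.19]
wrist orange bbox [235.48 280.52] [106. 108.] 25 pred ring19 [235.74 104.57] [279.64 107.27]
```

View pics/c10.png

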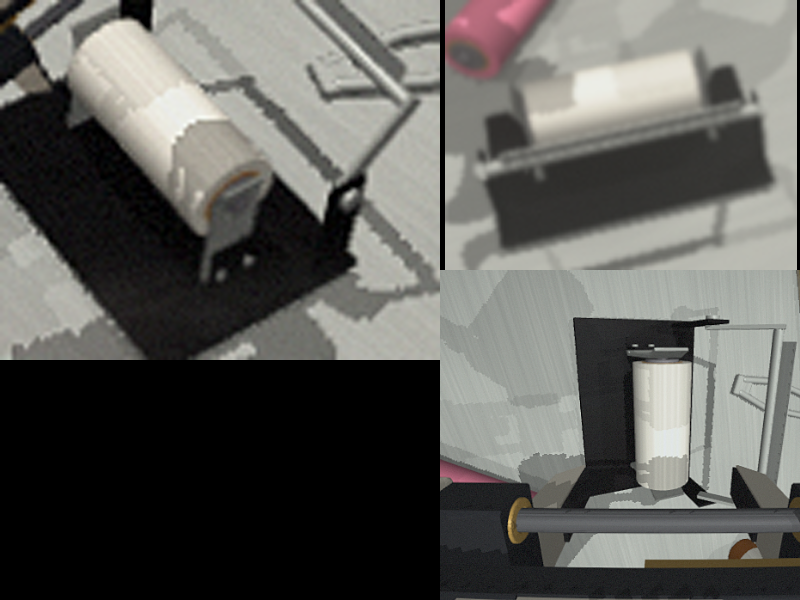

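Release looks good: the side crop shows the roll level with the right clip standing upright against the plug at (235,205). The wrist crop shows the left clip over the pin at (660,352), and the bar is still leaning back. That uses up the pictures, so from here I'll check by numbers. Next, swinging the bar from behind with closed fingers.

```bash
python3 -m pendant '[[[0,0.012,0.004],[0.02,0,0],0.04],[[0,0.04,0.013],[0.07,0,0],0.0],[[0,0.075,0.024],[0.12,0,0],0.0],[[0,0.11,0.035],[0.18,0,0],0.0],[[0,0.145,0.046],[0.24,0,0],0.0],[[0,0.18,0.057],[0.3,0,0],0.0],[[0,0.215,0.068],[0.35,0,0],0.0],[[0,0.245,0.078],[0.4,0,0],0.0],[[0,0.265,0.084],[0.4,0,0],0.0],[[0,0.269,0.085],[0.4,0,0],0.0]]'
python3 -m pendant '[[[0,0,0],[0,0,0],0.0],[[0,0,0],[0,0,0],0.0],[[0,0,0],[0,0,0],0.0]]'
python3 st.py; python3 - <<'E'
import cv2,pickle,numpy as np
from plant import capture,get_obs
from h import *
np.set_printoptions(precision=2,suppress=True)
d={n:capture(n) for n in('wrist','side','scene')};pickle.dump((d,get_obs()),open('c11.pkl','wb'))
yaw=-.178;ex=np.array([np.cos(yaw),np.sin(yaw),0]);ey=np.array([-ex[1],ex[0],0]);ctr=np.array([473.5,-183.5,0])
# rod end (-y) in side s4 picture/(c10): crop (412,100)->px ; scene rod mid
px=np.array([[260+412/4,205+100/4]])
C,D=rays(d['side'],px)
for y in(-94,-98):
    k=((y-(C-ctr)@ey)/(D[0]@ey));X=C+k*D[0]-ctr;print(y,X@ex,X[2],np.hypot(X@ex-55,X[2]-85),np.degrees(np.arctan2(X[2]-85,X@ex-55)))
E
```

```text
time: 17.65
tool_pos: [634.0, -212.9, 386.0]
tcp_rot: [-3.14, -0.001, 1.394]
contact_force: [-0.1, -0.2, 0.0]
grip_width: 28.0
time: 17.9
tool_pos: [630.0, -212.6, 388.9]
tcp_rot: [-3.14, -0.0, 1.392]
contact_force: [-0.2, -0.9, 0.1]
grip_width: 7.7
t 17.9 roll disp [158.95  -2.24 229.87] F [-0.07 -0.9   0.09] M [-0.11  0.06  0.02] w 7.680808627751591 rot [-3.14 -0.    1.39] ax 0.000712942187581056 up_in_tool [ 0. -0. -1.] ex_in_tool [ 0.  1. -0.]
-94 105.93155211761545 131.25261596677547 68.79918229804328 42.2436205115407
-98 100.75189292741074 138.31785755616409 70.25688322734406 49.36720593389145
```

```bash
python3 -m pendant '[[[0,0,0.015],[0,0,0],0.0],[[0,0,0.04],[0,0,0],0.0],[[0,0,0.065],[0,0,0],0.0],[[0,0,0.083],[0,0,0],0.0],[[0,0,0.091],[0,0,0],0.0],[[0,0,0.093],[0,0,0],0.0],[[0,0,0.093],[0,0,0],0.0]]';python3 st.py
python3 -m pendant '[[[0,-0.002,0],[0,0,0],0.0],[[0,-0.006,0],[0,0,0],0.0],[[0,-0.01,0],[0,0,0],0.0],[[0,-0.014,0],[0,0,0],0.0],[[0,-0.018,0],[0,0,0],0.0],[[0,-0.022,0],[0,0,0],0.0],[[0,-0.026,0],[0,0,0],0.0],[[0,-0.03,0],[0,0,0],0.0]]' >/dev/null;python3 st.py
```

```text
time: 18.63
tool_pos: [630.8, -212.9, 296.9]
tcp_rot: [3.141, 0.0, 1.392]
contact_force: [-0.5, -0.0, 0.9]
grip_width: 0.2
t 18.6333 roll disp [160.1   -2.46 137.91] F [-0.52 -0.13  0.88] M [-0.13  0.04  0.03] w 0.16388873349432198 rot [3.14 0.   1.39] ax 0.0007207252420876609 up_in_tool [-0.  0. -1.] ex_in_tool [0. 1. 0.]
t 19.3 roll disp [129.67  -2.33 137.48] F [ 0.28 -0.47 -0.14] M [-0.12  0.07  0.01] w 0.46683024191744804 rot [3.14 0.   1.39] ax 0.0005983242548663337 up_in_tool [-0.  0. -1.] ex_in_tool [0. 1. 0.]
```

```bash
python3 -m pendant '[[[0,-0.004,0],[0,0,0],0.0],[[0,-0.008,0],[0,0,0],0.0],[[0,-0.012,0],[0,0,0],0.0],[[0,-0.016,0],[0,0,0],0.0],[[0,-0.02,0],[0,0,0],0.0],[[0,-0.02,0],[0,0,0],0.0]]' >/dev/null;python3 st.py
```

```text
t 19.8 roll disp [112.52  -2.74 140.01] F [5.33 0.07 4.43] M [-0.28 -0.65  0.03] w -0.03933078935084788 rot [3.13 0.   1.39] ax 0.0005156522058867019 up_in_tool [-0.    0.01 -1.  ] ex_in_tool [0.   1.   0.01]
```

```bash
python3 - <<'E'
import pickle,numpy as np
from h import *
np.set_printoptions(precision=1,suppress=True)
c,s,o=pickle.load(open('c4.pkl','rb'))
yaw=-.178;ex=np.array([np.cos(yaw),np.sin(yaw),0]);ey=np.array([-ex[1],ex[0],0]);ctr=np.array([473.5,-183.5,0])
S=lambda q:np.c_[220+np.array(q)[:,0]/4.706,150+(np.array(q)[:,1]+100)/4.706]
def it(w,q):
    C,d=rays(c,np.array(w)*.64);n=np.cross(d[0],d[1]);C2,D=rays(s,S([q]))
    X=C2+D[0]*((C-C2)@n)/(D[0]@n)-ctr;return np.array([X@ex,X@ey,X[2]])
print('rod',it([[570,115],[549,370]],[600,200]))
print('blade outer',it([[610,143],[592,385]],[663,235]))
# pixel rows in wrist: profile across rod/blade, col range
g=c['color'][120,330:400].mean(1).astype(int);print(g)
# now: side image profile crossing rod/blade at present
E
python3 - <<'E'
import pickle,numpy as np,cv2
from plant import capture,get_obs
from h import *
np.set_printoptions(precision=1,suppress=True)
yaw=-.178;ex=np.array([np.cos(yaw),np.sin(yaw),0]);ey=np.array([-ex[1],ex[0],0]);ctr=np.array([473.5,-183.5,0])
s=capture('side');w=capture('wrist');pickle.dump((w,s,get_obs()),open('c12.pkl','wb'))
c=pickle.load(open('c10.pkl','rb'))[0]['side']
d=cv2.absdiff(s['color'],c['color']).max(2)
pr=lambda x,y,z:proj(s,[ctr+x*ex+y*ey+[0,0,z]])[0]
for ph in(42,48,54,60): 
    p=np.radians(ph);print(ph,'pred rod end',pr(55+65*np.cos(p),-94,85+65*np.sin(p)))
x0,y0=345,215
for im in(c['color'],s['color']): print(im[y0:y0+36:3,x0:x0+36:2].mean(2).astype(int))
E
```

```text
rod [152.5   3.7  70.5]
blade outer [  74.2 -106.5  192.2]
[189 195 194 187 188 187 191 186 185 187 187 188 191 195 191 184 187 192
 187 181 189 187 191 204  83  67 101 118 135 143 156 169 183 193 200 198
 194 172 145 106 110 111 111 112 108 113 115 113 114 111 112 113 116 102
  86  91 100 152 177 186 183 185 184 178 182 188 181 185 181 183]
42 pred rod end [361.9 231.2]
48 pred rod end [360.8 230.7]
54 pred rod end [359.4 230.4]
60 pred rod end [357.8 230.3]
[[141 220  94  98  98 138 128  81  54  80  90 111 109 118 180 182 180 176]
 [192  97 176 149  96  97 105 182 181 178 171 175 176 177 174 174 174 172]
 [177 186  81 138 221 110  96  94 142 183 178 174 168 174 151 186 180 179]
 [158 168 176 172  97 178 180  93 174 187 181 185 166 142 110  82  64  74]
 [ 99  86  82  80  79  68 138 214 126  65  70  70 102 139 138 179 178 176]
 [185 185 184 185 186 192 174 105 149  79 152 177 176 179 174 178 174 172]
 [179 181 180 176 177 175 173 138  74 150 183 183 179 177 171 173 176 173]
 [176 183 180 177 181 165 122  82 170 183 179 179 177 183 179 172 178 180]
 [176 175 175 180 159 115  92 185 18
[... 465 characters left out ...]
165 166 151 188 178 171]
 [134 147 157  73  99  90  97 175 182 182 184 179 163 134 104  82  66  74]
 [ 80  88  82  84  62  88 210 131  75  69  73  66  98 142 133 174 175 175]
 [165 179 180 179 178 177  93 126  66 161 180 173 156 149 149 182 174 175]
 [176 176 175 172 174 168 120  67 162 174 176 184 157 111 109 110 107 158]
 [173 176 171 176 170 114  75 164 175 170 151 105 147 113 115 109 109 112]
 [171 174 173 173 119  75 135 151 103 136 148 154 106 109 108 115 111 105]
 [161 172 110 111  74 107 111 132 150 120 107 105 154 176 180 103 112 112]
 [ 94 111 109  78 110 109 108 113 111 151 159 175 172 174 171 176 152 108]
 [ 91 102  58  74 115 104 114 108 106 112 130 180 179 175 116 140 178 105]]
```

```bash
python3 -m pendant '[[[0,-0.003,-0.004],[0,0,0],0.0],[[0,-0.007,-0.007],[0,0,0],0.0],[[0,-0.011,-0.01],[0,0,0],0.0],[[0,-0.015,-0.012],[0,0,0],0.0],[[0,-0.019,-0.0135],[0,0,0],0.0],[[0,-0.019,-0.0135],[0,0,0],0.0]]' >/dev/null;python3 st.py
python3 -m pendant '[[[0,-0.004,-0.0013],[0,0,0],0.0],[[0,-0.008,-0.0025],[0,0,0],0.0],[[0,-0.012,-0.003],[0,0,0],0.0],[[0,-0.016,-0.0033],[0,0,0],0.0],[[0,-0.02,-0.0034],[0,0,0],0.0],[[0,-0.02,-0.0034],[0,0,0],0.0]]' >/dev/null;python3 st.py
```

```text
t 20.4 roll disp [ 90.01  -2.15 151.04] F [-0.8   0.05  0.11] M [-0.09  0.03  0.04] w 0.4012964428336931 rot [-3.14  0.    1.39] ax 0.0006324777993884645 up_in_tool [-0. -0. -1.] ex_in_tool [ 0.  1. -0.]
t 20.9 roll disp [ 70.19  -2.23 154.34] F [ 0.23 -0.17  1.12] M [-0.1   0.07 -0.03] w 0.44510778526743855 rot [-3.14  0.    1.39] ax 0.0005744874018296653 up_in_tool [-0. -0. -1.] ex_in_tool [ 0.  1. -0.]
```

```bash
cat > bar.py <<'E'
import pickle,numpy as np,cv2
from plant import capture,get_obs
from h import *
np.set_printoptions(precision=1,suppress=True,linewidth=150)
yaw=-.178;ex=np.array([np.cos(yaw),np.sin(yaw),0]);ey=np.array([-ex[1],ex[0],0]);ctr=np.array([473.5,-183.5,0])
def score(s,ref):
    d=cv2.GaussianBlur(cv2.absdiff(s['color'],ref['color']).max(2),(3,3),0).astype(float);g=cv2.cvtColor(s['color'],cv2.COLOR_RGB2GRAY).astype(float);out=[]
    for ph in range(36,164,6):
        p=np.radians(ph)
        P=[ctr+(55+r*np.cos(p))*ex-98*ey+[0,0,85+r*np.sin(p)] for r in np.linspace(25,62,15)]
        q=proj(s,P).astype(np.float32)
        f=lambda im:cv2.remap(im.astype(np.float32),q[:,:1],q[:,1:],cv2.INTER_LINEAR).ravel()
        out.append((ph,f(d).mean(),f(g).mean(),f(g).std()))
    return np.array(out)
if __name__=='__main__':
    s=capture('side');w=capture('wrist');pickle.dump((w,s,get_obs()),open('cb.pkl','wb'))
    ref=pickle.load(open('c10.pkl','rb'))[0]['side']
    print(score(s,ref).T)
    print('ref',score(ref,ref)[:,[0,2,3]].T)
E
python3 bar.py
```

```text
[[ 36.   42.   48.   54.   60.   66.   72.   78.   84.   90.   96.  102.  108.  114.  120.  126.  132.  138.  144.  150.  156.  162. ]
 [ 44.4  65.9  76.8  60.5  35.6  19.4  14.   18.4  42.3  88.3 101.5  91.8  45.4  56.6  61.9  31.9  32.4  35.8  44.7  33.7  22.7  15.7]
 [159.2 169.4 175.  176.4 177.3 177.2 174.7 167.6 141.2  82.5  76.7  61.5 125.3 152.6 153.4 147.1 145.2 143.6  70.9  46.9  31.9  21.9]
 [ 23.5  12.3   6.4   3.4   2.2   2.3   4.1  18.3  38.    8.9   0.9   6.3  45.8  33.5  27.3  28.   30.2  25.2  41.3  45.9  39.   29.1]]
ref [[ 36.   42.   48.   54.   60.   66.   72.   78.   84.   90.   96.  102.  108.  114.  120.  126.  132.  138.  144.  150.  156.  162. ]
 [145.7 100.8  82.9 114.6 146.2 165.1 174.3 176.9 177.3 179.2 176.2 167.4 151.8 101.8  90.4 171.9 177.  174.2 119.5  77.5  49.9  33.3]
 [ 24.9  12.4   3.7  10.3  14.8  12.5   9.3   5.3   3.4   3.1   2.9  22.   32.9  22.9   4.4   9.8   1.3   4.4  68.7  73.5  62.8  46.7]]
```

```bash
python3 -m pendant '[[[0,0.004,0],[0,0,0],0.0],[[0,0.008,-0.005],[0,0,0],0.0],[[0,0.008,-0.012],[0,0,0],0.0],[[0,0.008,-0.0175],[0,0,0],0.0],[[0,0.004,-0.0175],[0,0,0],0.0],[[0,0,-0.0175],[0,0,0],0.0],[[0,-0.002,-0.0175],[0,0,0],0.0],[[0,-0.002,-0.0175],[0,0,0],0.0]]' >/dev/null;python3 st.py
python3 -m pendant '[[[0,-0.004,0.0005],[0,0,0],0.0],[[0,-0.008,0.0015],[0,0,0],0.0],[[0,-0.012,0.0025],[0,0,0],0.0],[[0,-0.015,0.0035],[0,0,0],0.0],[[0,-0.018,0.0048],[0,0,0],0.0],[[0,-0.021,0.0062],[0,0,0],0.0],[[0,-0.024,0.0078],[0,0,0],0.0],[[0,-0.024,0.0078],[0,0,0],0.0]]' >/dev/null;python3 st.py; python3 bar.py
```

```text
t 21.6667 roll disp [ 68.28  -2.16 171.68] F [ 0.48 -0.64  0.09] M [-0.1   0.03 -0.04] w 0.5281323196830305 rot [-3.14  0.    1.39] ax 0.0006807099563732044 up_in_tool [-0. -0. -1.] ex_in_tool [ 0.  1. -0.]
t 22.3333 roll disp [ 44.23  -2.21 163.51] F [1.26 0.83 0.01] M [-0.07  0.02  0.04] w 0.23970099554313581 rot [-3.14  0.    1.39] ax 0.0005689150398401621 up_in_tool [-0. -0. -1.] ex_in_tool [ 0.  1. -0.]
[[ 36.   42.   48.   54.   60.   66.   72.   78.   84.   90.   96.  102.  108.  114.  120.  126.  132.  138.  144.  150.  156.  162. ]
 [ 37.4  61.2  72.3  55.9  32.4  17.8  10.6   6.7   6.    9.5  22.6  58.   73.1  32.4  44.7  15.3   9.3  22.2  32.8  31.2  22.7  15.6]
 [165.1 168.6 169.1 169.9 173.8 176.6 177.8 177.2 177.6 175.5 157.5 111.1  77.5  74.8 131.2 171.3 173.7 152.7  87.   47.5  31.3  22.1]
 [ 21.4  19.6  19.2  15.6   7.9   2.3   2.2   2.    2.5   5.9  30.2  39.1   2.    2.9  39.1  12.2   3.1  23.   49.1  44.9  38.2  29.1]]
ref [[ 36.   42.   48.   54.   60.   66.   72.   78.   84.   90.   96.  102.  108.  114.  120.  126.  132.  138.  144.  150.  156.  162. ]
 [145.7 100.8  82.9 114.6 146.2 165.1 174.3 176.9 177.3 179.2 176.2 167.4 151.8 101.8  90.4 171.9 177.  174.2 119.5  77.5  49.9  33.3]
 [ 24.9  12.4   3.7  10.3  14.8  12.5   9.3   5.3   3.4   3.1   2.9  22.   32.9  22.9   4.4   9.8   1.3   4.4  68.7  73.5  62.8  46.7]]
```

```bash
python3 -m pendant '[[[0,-0.004,0.0018],[0,0,0],0.0],[[0,-0.008,0.004],[0,0,0],0.0],[[0,-0.011,0.006],[0,0,0],0.0],[[0,-0.014,0.008],[0,0,0],0.0],[[0,-0.017,0.01],[0,0,0],0.0],[[0,-0.02,0.0124],[0,0,0],0.0],[[0,-0.02,0.0124],[0,0,0],0.0]]' >/dev/null;python3 st.py; python3 bar.py|head -4
```

```text
t 23.0167 roll disp [ 24.15  -2.13 150.92] F [ 0.2  -0.95 -0.37] M [-0.12  0.03 -0.02] w 0.34597471611702724 rot [-3.14 -0.    1.39] ax 0.0006303415391028244 up_in_tool [ 0. -0. -1.] ex_in_tool [ 0.  1. -0.]
[[ 36.   42.   48.   54.   60.   66.   72.   78.   84.   90.   96.  102.  108.  114.  120.  126.  132.  138.  144.  150.  156.  162. ]
 [ 38.6  66.7  78.6  61.1  35.   17.5   9.3   7.4  11.   17.5  19.8  17.7  29.2  62.8  59.5  86.5  99.   59.6  29.6  24.8  19.4  13.7]
 [176.2 176.3 175.2 175.5 176.1 174.7 173.7 174.8 169.5 161.4 160.7 175.6 176.3 165.9 130.4  78.1  76.6 118.6  95.8  55.3  32.5  23.2]
 [ 10.   11.3  13.6  10.2   7.9  12.4  11.4  11.6  19.5  26.9  22.4   3.7   5.3  19.   36.6   3.7   2.   27.8  58.7  48.   41.   35.6]]
```

```bash
python3 -m pendant '[[[0,0.004,-0.002],[0,0,0],0.0],[[0,0.004,-0.006],[0,0,0],0.0],[[0,0.003,-0.0086],[0,0,0],0.0],[[0,-0.001,-0.0086],[0,0,0],0.0],[[0,-0.004,-0.0086],[0,0,0],0.0],[[0,-0.004,-0.0086],[0,0,0],0.0]]' >/dev/null;python3 st.py
python3 -m pendant '[[[0,-0.002,0.002],[0,0,0],0.0],[[0,-0.004,0.004],[0,0,0],0.0],[[0,-0.006,0.006],[0,0,0],0.0],[[0,-0.008,0.0082],[0,0,0],0.0],[[0,-0.01,0.0105],[0,0,0],0.0],[[0,-0.0115,0.0125],[0,0,0],0.0],[[0,-0.0127,0.0144],[0,0,0],0.0],[[0,-0.0127,0.0144],[0,0,0],0.0]]' >/dev/null;python3 st.py; python3 bar.py|head -4
```

```text
t 23.6167 roll disp [ 20.32  -2.16 160.19] F [ 0.51 -0.89  0.97] M [-0.11  0.05  0.04] w 0.41091738617292584 rot [-3.14  0.    1.39] ax 0.0005958732093560015 up_in_tool [-0. -0. -1.] ex_in_tool [ 0.  1. -0.]
t 24.2833 roll disp [  7.96  -2.2  145.28] F [-0.54  0.68  0.83] M [-0.1   0.06 -0.02] w 0.3884752141016075 rot [-3.14  0.    1.39] ax 0.0005418075022710078 up_in_tool [-0. -0. -1.] ex_in_tool [ 0.  1. -0.]
[[ 36.   42.   48.   54.   60.   66.   72.   78.   84.   90.   96.  102.  108.  114.  120.  126.  132.  138.  144.  150.  156.  162. ]
 [ 40.6  70.1  82.8  65.2  38.7  20.4  11.2   7.    5.1   4.7   6.7  11.2  23.6  52.9  53.   22.8  42.3  82.4  78.5  58.   25.2  13.1]
 [179.6 179.9 180.7 180.6 179.7 178.5 179.1 179.1 179.2 178.7 173.1 174.6 171.6 152.5 142.7 158.8 138.8  83.4  77.9  70.   33.8  27.5]
 [  2.6   2.3   1.8   1.9   2.3   2.2   2.3   2.8   1.9   2.7  11.   10.2  15.9  30.7  31.   28.7  33.5   4.4   2.1  10.5  39.2  42.3]]
```

```bash
python3 -m pendant '[[[0,-0.001,0.0012],[0,0,0],0.0],[[0,-0.0017,0.0024],[0,0,0],0.0],[[0,-0.0023,0.0037],[0,0,0],0.0],[[0,-0.003,0.005],[0,0,0],0.0],[[0,-0.003,0.005],[0,0,0],0.0]]' >/dev/null;python3 st.py
python3 -m pendant '[[[0,-0.0005,0.001],[0,0,0],0.0],[[0,-0.001,0.002],[0,0,0],0.0],[[0,-0.001,0.002],[0,0,0],0.0]]' >/dev/null;python3 st.py;python3 bar.py|head -4
```

```text
t 24.8 roll disp [  5.2   -2.23 140.5 ] F [-0.03 -0.01 -0.27] M [-0.04  0.08 -0.03] w 0.5095728783339654 rot [-3.14  0.    1.39] ax 0.0005370757891721423 up_in_tool [-0. -0. -1.] ex_in_tool [ 0.  1. -0.]
t 25.05 roll disp [  4.3   -2.23 138.61] F [-1.18 -0.02  0.12] M [-0.11  0.03 -0.02] w 0.18992843422254316 rot [-3.14  0.    1.39] ax 0.0005344017048667105 up_in_tool [-0. -0. -1.] ex_in_tool [ 0.  1. -0.]
[[ 36.   42.   48.   54.   60.   66.   72.   78.   84.   90.   96.  102.  108.  114.  120.  126.  132.  138.  144.  150.  156.  162. ]
 [ 41.   70.6  83.3  65.7  38.9  20.6  11.1   6.6   4.8   4.2   5.3   8.9  22.1  59.4  56.1  37.6  33.5  44.4  71.9  74.5  58.5  29.2]
 [180.1 180.6 180.9 180.7 179.6 179.9 180.2 179.9 178.8 179.  177.5 175.1 164.6 164.3 139.8 134.5 150.3 132.4  87.   78.9  71.1  31.7]
 [  2.4   2.    2.    2.1   2.3   1.8   2.8   2.6   2.8   2.2   2.9   6.5  25.2  25.3  28.3  27.3  34.6  29.7   4.3   1.    6.   25.8]]
```

```bash
python3 -m pendant '[[[0,-0.0005,0.001],[0,0,0],0.0],[[0,-0.0005,0.001],[0,0,0],0.0]]' >/dev/null;python3 st.py|cut -c1-110
python3 -m pendant '[[[0,-0.0005,0.001],[0,0,0],0.0],[[0,-0.0005,0.001],[0,0,0],0.0]]' >/dev/null;python3 st.py|cut -c1-110;python3 bar.py|sed -n 3,4p
```

```text
t 25.3167 roll disp [  3.9   -2.25 137.69] F [0.66 0.17 0.34] M [-0.11  0.04 -0.01] w 0.3816822062836136 rot [
t 25.4833 roll disp [  3.35  -2.27 136.67] F [0.72 0.35 1.  ] M [-0.14  0.03  0.01] w 0.44274150917394317 rot 
 [181.  180.6 180.2 180.2 180.2 179.8 179.2 180.2 179.6 179.2 178.5 176.5 165.1 156.2 139.  130.  150.7 138.4  86.   80.9  77.5  44.3]
 [  2.3   1.9   2.    1.9   2.    2.    2.2   2.9   2.9   2.9   2.    4.9  24.   30.6  29.4  26.8  32.7  32.4  11.2   2.2   3.3  21.4]]
```

```bash
python3 -m pendant '[[[0,-0.0005,0.001],[0,0,0],0.0],[[0,-0.0005,0.001],[0,0,0],0.0]]' >/dev/null;python3 st.py|cut -c1-110
```

```text
t 25.75 roll disp [  2.99  -2.28 135.86] F [-0.18 -0.22  0.32] M [-0.06  0.04  0.02] w 0.3982151338799879 rot
```

```bash
python3 -m pendant '[[[0,-0.0004,0.001],[0,0,0],0.0],[[0,-0.0004,0.001],[0,0,0],0.0]]' >/dev/null;python3 st.py|cut -c1-110; python3 -m pendant '[[[0,-0.0004,0.0008],[0,0,0],0.0],[[0,-0.0004,0.0008],[0,0,0],0.0]]' >/dev/null;python3 st.py|cut -c1-110
```

```text
t 25.9167 roll disp [  3.07  -2.34 135.4 ] F [1.38 0.05 3.96] M [-0.03 -0.   -0.01] w 0.11964641023926118 rot 
t 26.0833 roll disp [  3.04  -2.38 135.07] F [0.61 0.78 7.22] M [ 0.06 -0.06 -0.01] w 0.0005313390071785698 ro
```

```bash
python3 -m pendant '[[[0,-0.0004,0.0008],[0,0,0],0.0],[[0,-0.0004,0.0008],[0,0,0],0.0]]' >/dev/null;python3 st.py|cut -c1-110;python3 bar.py|sed -n 3,4p
```

```text
t 26.25 roll disp [  3.19  -2.47 134.8 ] F [1.23 1.23 9.08] M [ 0.12 -0.07  0.04] w 0.78985919642043 rot [3.14
 [180.2 180.5 180.4 180.4 180.4 180.  180.  179.6 179.5 179.2 178.8 177.  165.1 156.9 147.3 128.7 149.1 139.5  89.3  84.1  79.9  53.6]
 [  1.8   2.3   2.9   2.5   2.2   1.7   1.9   3.4   2.7   2.9   2.4   5.2  24.7  29.8  25.6  28.6  31.6  32.3  21.    3.6   1.9  16.6]]
```

```bash
python3 -m pendant '[[[0,0,-0.003],[0,0,0],0.0],[[0,0,-0.01],[0,0,0],0.0],[[0,0,-0.03],[0,0,0],0.0],[[0,0,-0.06],[0,0,0],0.0],[[0,0,-0.09],[0,0,0],0.0],[[0,0,-0.12],[0,0,0],0.0],[[0,0,-0.14],[0,0,0],0.0],[[0,0,-0.14],[0,0,0],0.0],[[0,0,-0.14],[0,0,0],0.0]]' ;python3 bar.py; python3 - <<'E'
import pickle,numpy as np,cv2
from h import *
np.set_printoptions(precision=1,suppress=True)
yaw=-.178;ex=np.array([np.cos(yaw),np.sin(yaw),0]);ey=np.array([-ex[1],ex[0],0]);ctr=np.array([473.5,-183.5,0])
w,s,o=pickle.load(open('cb.pkl','rb'));ref=pickle.load(open('c10.pkl','rb'))[0]['side']
from bar import score
import bar
g=cv2.cvtColor(s['color'],cv2.COLOR_RGB2GRAY).astype(np.float32)
for ph in np.arange(146,162,1.):
    p=np.radians(ph);q=proj(s,[ctr+(55+r*np.cos(p))*ex-98*ey+[0,0,85+r*np.sin(p)] for r in np.linspace(25,62,15)]).astype(np.float32)
    v=cv2.remap(g,q[:,:1],q[:,1:],cv2.INTER_LINEAR);print(int(ph),round(float(v.mean())),round(float(v.std()),1),end=' | ')
# right end ring and roll position unchanged vs c10
hs=cv2.cvtColor(s['color'],cv2.COLOR_RGB2HSV)
for c in(ref,s):
    h=cv2.cvtColor(c['color'],cv2.COLOR_RGB2HSV)[236:275,296:340];m=(h[...,1]>70)&(h[...,2]>70)&(h[...,0]<22);y,x=np.nonzero(m);print('\nring',x.min()+296,x.max()+296,y.min()+236,y.max()+236,len(x))
d=cv2.absdiff(ref['color'],s['color']).max(2);print('right clip diff mean',d[258:276,304:322].mean())
E
```

```text
time: 27.1
tool_pos: [474.9, -184.5, 433.1]
tcp_rot: [3.14, 0.001, 1.392]
contact_force: [-2.0, 0.9, -0.7]
grip_width: 0.6
[[ 36.   42.   48.   54.   60.   66.   72.   78.   84.   90.   96.  102.  108.  114.  120.  126.  132.  138.  144.  150.  156.  162. ]
 [ 38.9  67.   79.   61.4  35.1  18.2  10.6   6.9   5.7   5.8   7.6  13.5  31.   70.7  72.2  20.9  17.1  32.9  61.9  74.6  65.   38.6]
 [176.5 176.9 176.5 176.2 175.9 175.6 175.8 175.4 175.3 175.  172.8 174.8 174.3 172.7 170.  170.2 163.3 145.3  84.5  79.2  77.1  50.7]
 [  2.1   2.5   2.5   2.2   1.9   1.4   1.9   2.6   3.2   2.5   2.1   1.4   2.2   1.5   2.1   6.4  17.2  25.   16.1   2.9   2.2  16.2]]
ref [[ 36.   42.   48.   54.   60.   66.   72.   78.   84.   90.   96.  102.  108.  114.  120.  126.  132.  138.  144.  150.  156.  162. ]
 [145.7 100.8  82.9 114.6 146.2 165.1 174.3 176.9 177.3 179.2 176.2 167.4 151.8 101.8  90.4 171.9 177.  174.2 119.5  77.5  49.9  33.3]
 [ 24.9  12.4   3.7  10.3  14.8  12.5   9.3   5.3   3.4   3.1   2.9  22.   32.9  22.9   4.4   9.8   1.3   4.4  68.7  73.5  62.8  46.7]]
146 86 4.1 | 147 87 6.3 | 148 84 4.8 | 149 82 3.4 | 150 79 2.9 | 151 78 2.9 | 152 77 2.4 | 153 77 1.9 | 154 77 2.0 | 155 77 2.1 | 156 77 2.2 | 157 75 3.2 | 158 72 5.0 | 159 68 7.6 | 160 63 10.7 | 161 57 13.8 | 
ring 311 324 248 259 21

ring 311 324 247 259 12
right clip diff mean 6.685185185185185
```

```bash
python3 -c "
from plant import close_job,get_obs
print(get_obs()['time'],get_obs()['contact_force']);print(close_job())"
```

```text
27.2 [ 0.16973051  0.01467652 -0.61253123]
the job is handed in; nothing more can be done
None
```

The job is handed in at 27.2 s: the long white roll is in the dispenser with the tear-off bar lying on it. The system gave no verdict, so this rests on my own checks.

**What I did:**
- I gripped the roll across its middle and tilted the hand to clear the raised bar.
- I pressed the roll down in 0.5–2 mm steps. The left clip snapped first and the right one about 3 mm lower. The hard stop then came at an axis height of about 79 mm, with about 8 N of push, and I let go.
- I swung the bar over from behind with closed fingers, pressed it onto the roll with about 9 N, and pulled clear.

**What the last checks showed:**
- **Left clip:** it was back at its relaxed position to within about 0.6 mm after release. I did not measure it again after pressing the bar.
- **Right clip:** the side view shows it upright. That clip and the roll's right end did not move while I worked the bar. My pattern match for the right clip was inconclusive, so this relies on the picture, the force drop and the roll's end position.
- **Bar:** its angle matches the rod lying about 35 mm above the roll's axis. The limit is 39 mm.
- **Robot:** the arm is clear, with no real contact force at the end.

**What disagreed:**
- **Along the roll's axis:** arm readings put the roll about 2 mm off centre, where the limit is 5 mm. The wrist camera and the centring forces put it closer to the middle.
- **Height of the right end:** before insertion, the side camera showed that end a few millimetres higher than the arm readings did. Once home it agreed within 1 px.

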